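# Side-stand clearance check on the hub fixture

## Robot

A 6-joint arm with a two-finger parallel gripper is mounted at the origin on a cart in front of the work surface, level with it; the furniture and walls round the work are solid. World frame = base frame: x ahead of the robot, y to its left, z up, the work surface at z = 0. Lengths are in m, angles in degrees, forces in N, time in s.
With the tool pointing down it reaches from about 0.375 to 0.9 m from the base axis. Payload 3.1 kg.
Tool frame: the origin (TCP) lies midway between the tips of the shut fingers; the grasp point (between the pads) lies 19 mm behind it; z points along the fingers, y is the direction in which the jaws open and shut (so a half turn about z gives the same grasp; the last joint's range is limited). The gripper opens to 87 mm and grips with 3 to 60 N. Pads are 19 mm wide; open, the fingers measure 117 mm over their backs; the gripper's body (75 mm by 190 mm) begins 51 mm behind the grasp point.
Start: joints at [-83.91, 30.224, 82.088, -0, 67.689, -10.227], TCP at [0.176, -0.6, 0.223] pointing down, gripper open.
Joint ranges: [-176.69, 176.69], [-43.24, 126.21], [12.49, 139.97], [-82, 262], [0, 151.66], [-163.58, 163.58]. Speed limits (degrees/s): [159.86, 159.86, 180, 180, 180, 180].

## Interface

Orientations are given as a 3x3 rotation matrix whose columns are the frame's x, y, z axes.
In Python, from rig import status, vision, bot, models gives the robot as it stands.
- The arm moves only by the tool send_rows, never from a script. Its argument "moves" is a list of rows, each a list of 7 numbers: the shift along the tool's x, y, z in units of 25 mm (1.0 is 25 mm), then the turn, a rotation vector about the tool's x, y, z in units of 10 degrees (1.0 is 10 degrees), then the closure, from -1 (fully open) to 1 (shut), so that 0 is half open. In form: [[dx, dy, dz, rx, ry, rz, hand], ...]. A call has 1 to 12 rows; each row shifts and turns the commanded pose from where the row before left it, along the tool's axes as they then stand; what a row does not reach is not made up. A row lasts 1/8 s, in which the tool goes at most 62.5 mm and 10.7 degrees, less where a joint would pass 70% of its speed; a pose out of reach is approached as far as the arm can. A call is refused whole if a number of a shift passes 1 or a number of a turn 1, either way. A call with a gripper value outside its range is refused whole. The fingers move at their own pace and stop on an object; the grip force is fixed at half the most. Time passes only in rows, so rows that do not move let the fingers close. It gives the time, the measured TCP pose, the force and the opening at its end, in the units of the state.
- status.read_state(): the state, without advancing time (a new reading comes with each control period).
- vision.capture(name): name is "side" or "top"; returns a dict with "img" (384x512x3 uint8, red, green, blue), "depth" (384x512 float32, m along the optical axis (not along the pixel's ray), 0 where there is no reading), "fx", "fy", "cx", "cy" (pixels), "distortion" ([k1, k2, p1, p2, k3] as OpenCV has them; the pictures are not rectified), "pose" (4x4, takes a point from camera to world coordinates). Camera axes: x right, y up, looking along -z (the intrinsics and any distortion apply to the point x, -y, -z); pixel columns grow to the right and rows downward; lengths in m; the calibration is good to about 2 mm. A picture is of the moment at which its call begins.
- bot.hand_in(): hands the job in, once; it reports no verdict.
Trained networks look in the newest picture that a camera, given by its name, has taken for a name from the list of things; names that differ only in an ending like _2 or _b are one class to them, and where a whole thing is asked for, a point or a joint stands for the part that bears it (a point fixed in the world has none). Each returns a list of dicts, best first, with "confidence" (0 to 1); they miss things now and then, are a little off and sometimes report something else, mostly with a low value. They report only what shows in the picture. A call takes as long as a camera call. They do not tell look-alikes from the thing itself.
- models.masks_of(camera, name): "mask" (384x512 bool, what is visible of it) and "extent" ([left, top, right, bottom] in pixels, round what is visible of it).
- models.landmark_of(camera, name): "point" ([column, row] in pixels: a listed point, or the origin of a listed thing).
The state is a dict: "time_s": time; "joint_positions": joint angles; "qvel": joint speeds; "tau": joint torques, N m; "position": TCP position; "tcp_rot": TCP orientation; "force": force on the tool from outside, world axes, zero at the start; "moment": the same for the moment, N m; "opening": opening from 0.0 (shut) to 1.0 (fully open).
Only numpy, scipy, OpenCV 4.12 (cv2) and the standard library are available. Lean on these libraries where they do the work, as an engineer would, in place of code of your own. Each camera call takes 0.05 s, during which the arm holds its last target.

## Task

Check the side stand of a scooter's rear fork: lift the fork stub up and off its hanger, seat both dropouts fully on the axle of the hub fixture with the stand still folded and its leg pointing away from the padded rest (let go, the stub leans back on that rest), then flip the side stand down past its spring's dead centre until it is against its stop. Last, take the stub by its stem, bring it upright on the axle, clear of the rest, and finish while still holding it upright, so that the gap under the foot can be gauged; never let the stub fall over, and do not disturb the gauges and the oil bottle.

Things in the scene. Friction and masses are not known exactly. Their poses are not given: they have to be found in the camera images.
- fork: Grey fork stub, loose, 0.7 to 0.95 kg: inverted U with a stem on top. Origin on the axle line midway between its dropouts: 6 mm plates, inner faces 60 mm apart (y), each with a slot 12 mm wide open downward, flared to 18 mm, closed end 5 mm above the origin, tips 20 mm below. z up the stem; y along the axle line to the side with the side stand; x away from the folded leg. Hangs level on the hanger.
- fork_crown (a point): Middle of the crown's underside, 105 mm above the fork's origin; this rests on the hanger's strip. Crown 28 mm (x) by 88 mm (y) by 20 mm high. From its ends two blades, 22 mm (x) by 14 mm (y), centred at y = +-37 mm, run down to the dropouts.
- fork_stem (a point): On the axis of the stem (square tube, 28 by 28 mm, faces square to x and y, from 125 to 185 mm above the fork's origin), 160 mm above the fork's origin: the place to grip, fingers closing along the fork's y. So gripped, the stub can be turned about the axle with the hand; jerked, it swings between the pads, so carry it smoothly.
- side_stand (a joint): Side stand's hinge, about the fork's y, rad: 0 folded (leg points to the fork's -x, 10 degrees up), 1.75 down against its stop (leg along the fork's -z). A spring keeps it folded (0.1 N m at 0, falling to none at the dead centre at 0.85); past that it snaps the leg down and keeps it there.
- stand_pivot (a point): Hinge centre of the side stand, in the fork's frame at x = -22, y = +56, z = +22 mm.
- stand_mid (a point): On the axis of the side stand's leg, 70 mm out from the hinge: a place to push. The leg is a round steel bar, 10 mm diameter, 40 g (a thin coil spring runs beside it up to 30 mm from the hinge), with a rubber foot of 15 mm diameter.
- stand_foot (a point): End of the rubber foot, 95 mm from the hinge. With the stub seated upright and the stand down it clears the base plate by 12 mm.
- fixture: Hub fixture, fixed: steel base plate 190 mm (x) by 150 mm (y), top 12 mm above the bench, with a steel pedestal that clamps a wheel hub. Origin on the bench under the middle of the axle; y along the axle; x points from the axle to the padded rest. The stub sits on it with its x and y in the same sense as the fixture's: it leans to the rest, the folded leg points away from it.
- hub_axle (a point): Middle of the hub's bare axle, 97 mm above the bench: 10 mm diameter, ends at y = +-48 mm. The hub's locknuts end at y = +-27 mm; the dropouts go outside them with 3 mm to spare each side. Hub flanges 45 mm diameter. The stub's origin lies on this point when it is seated.
- rest: Padded rest, T post on the fixture (origin and axes as the fixture's): rubber roll, 18 mm diameter, 56 mm long along y, its axis 75 mm to the fixture's +x of the axle and 187 mm above the bench. The seated stub leans on it with the crown, 0.50 rad from upright towards +x, and stays there by its weight (about 0.3 N m) when let go.
- hanger: Hanger, fixed: base plate 120 by 110 by 8 mm, post, and a flat level steel strip arm, 44 mm wide, top 150 mm above the bench, which runs from the post to the hanger's -x and ends at x = -64 mm in an upturned lip 4 mm thick, 12 mm high. Origin on the bench, 4 mm in front of the post's face.
- hang_point (a point): On top of the strip arm, 34 mm to the hanger's -x of its origin, where the crown rests. To take the stub off, lift it more than 12 mm, then draw it 70 mm or more to the hanger's -x.
- ring_gauge_1: Bystander: steel setting ring lying flat, 46 mm diameter, 14 mm high; origin at the centre of its underside.
- setting_master: Bystander: stepped steel cylinder, 30 mm diameter, 43 mm high; origin at the centre of its underside.
- plug_gauge: Bystander: plug gauge lying on the bench, 98 mm long, 18 mm wide; origin at the centre of its underside.
- oil_bottle: Bystander: small yellow oil bottle with a red nozzle, 36 mm diameter, 98 mm high; origin at the centre of its underside.
There are look-alikes about, which are no part of the job. Leave any red look-alike of the fixture alone.

How it is judged:
By the outcome, as a careful person would: the job done as asked, in the order asked, and still so for the second after the job is handed in, while the arm keeps its last pose, push and grip.
It also fails if it takes over 70 s, if anything falls off the work surface, if the arm or the gripper's body presses on something with over 40 N, if the wrist force passes 120 N, or if a joint passes its speed limit or range.

## Working session

There is one attempt and no reset: what is moved stays moved. The work goes in short steps, Python scripts to look and compute and a tool call to move; the robot and the scene stay as the last step left them, time stands still between calls to the robot, and variables do not carry over. Pictures are saved under pics/ and viewed, and the job is handed in when it is done.

Besides the shell and the picture viewer there is one more tool, called after "Emit:" by a JSON object that holds its "op" and its "data", one argument or row to a line. send_rows: Moves the arm, as the interface text tells. Its arguments: {"type":"object","properties":{"moves":{"type":"array"}},"required":["moves"]}

```bash
ls -la; mkdir -p pics; cat > h.py <<'E'
import numpy as np, cv2
from rig import status, vision, bot, models
def cap(n,tag):
    c=vision.capture(n); cv2.imwrite(f"pics/{tag}.png",c["img"][:,:,::-1]); return c
def K(c): return np.array([[c["fx"],0,c["cx"]],[0,c["fy"],c["cy"]],[0,0,1.]])
def ray(c,p):
    u=cv2.undistortPoints(np.array([[p]],float),K(c),np.array(c["distortion"],float))[0,0]
    d=np.array([u[0],-u[1],-1.]); P=np.array(c["pose"]); return P[:3,3],P[:3,:3]@d
def atz(c,p,z):
    o,d=ray(c,p); return o+d*(z-o[2])/d[2]
def dep(c,p):
    D=c["depth"][int(round(p[1])),int(round(p[0]))]; o,d=ray(c,p); return o+d*D
def tri(c1,p1,c2,p2):
    o1,d1=ray(c1,p1);o2,d2=ray(c2,p2); d1/=np.linalg.norm(d1);d2/=np.linalg.norm(d2)
    s=np.linalg.lstsq(np.stack([d1,-d2],1),o2-o1,rcond=None)[0]
    a=o1+s[0]*d1;b=o2+s[1]*d2; return (a+b)/2,np.linalg.norm(a-b)
def proj(c,X):
    P=np.linalg.inv(np.array(c["pose"]));X=np.atleast_2d(X)
    q=X@P[:3,:3].T+P[:3,3]; q=q*[1,-1,-1]
    return cv2.projectPoints(q.reshape(-1,1,3),np.zeros(3),np.zeros(3),K(c),np.array(c["distortion"],float))[0][:,0]
E
python3 - <<'E'
from h import *
np.set_printoptions(precision=4,suppress=True)
s=status.read_state();print(s)
for n in("side","top"):
    c=cap(n,n+"0");print(n,c["pose"],c["fx"],c["fy"],c["cx"],c["cy"],c["distortion"])
    for t in "fork fork_crown fork_stem side_stand stand_pivot stand_mid stand_foot fixture hub_axle rest hanger hang_point ring_gauge_1 setting_master plug_gauge oil_bottle".split():
        for r in models.landmark_of(n,t)[:3]:
            print(n,t,np.round(r["point"],1),round(r["confidence"],2),dep(c,np.clip(r["point"],0,383)) if 0 else "")
E
```

```text
total 12
drwxr-xr-x  3 agent agent 4096 Dec  6 20:28 .
drwxr-xr-x 23 root  root  4096 Dec  6 20:28 ..
drwxr-xr-x  2 agent agent 4096 Dec  6 20:28 pics
{'time_s': 0.0, 'joint_positions': array([-83.9088,  30.2781,  82.1566,   0.0001,  67.6903, -10.2253]), 'qvel': array([-0.0718, -0.0519, -0.0395,  0.0195,  0.0031, -0.0085]), 'tau': array([ -0.0013, -44.0044, -17.6594,   0.0631,   0.0584,  -0.0002]), 'position': array([ 0.1756, -0.5991,  0.2216]), 'tcp_rot': array([[ 0.9597,  0.2809, -0.0002],
       [ 0.2809, -0.9597,  0.0022],
       [ 0.0004, -0.0021, -1.    ]]), 'force': array([-0.5807, -0.6466,  0.1091]), 'moment': array([0.0492, 0.0214, 0.0238]), 'opening': 0.997450304590056}
side [[-0.9984  0.0174 -0.0545  0.4844]
 [-0.0569 -0.4043  0.9129  0.8264]
 [-0.0061  0.9145  0.4046  0.4807]
 [ 0.      0.      0.      1.    ]] 370.35210727672523 370.35210727672523 254.2200523959262 192.50439295658882 [-0.0857  0.      0.      0.      0.    ]
side fork [283.9 256.7] 0.9 
side fork_crown [282.5 210.1] 0.77 
side fork_stem [285.4 184.7] 0.73 Traceback (most recent call last):
  File "<stdin>", line 7, in <module>
ValueError: it knows: fixture, fork, fork_crown, fork_stem, hang_point, hanger, hub_axle, oil_bottle, plug_gauge, rest, ring_gauge, setting_master, stand_foot, stand_mid, stand_pivot
```

```bash
python3 - <<'E'
from h import *
np.set_printoptions(precision=4,suppress=True)
C={};L={}
for n in("side","top"):
    c=C[n]=cap(n,n+"1");print(n,c["pose"])
    for t in "fork fork_crown fork_stem stand_pivot stand_mid stand_foot fixture hub_axle rest hanger hang_point ring_gauge setting_master plug_gauge oil_bottle".split():
        L[n,t]=models.landmark_of(n,t)[:4]
for (n,t),v in L.items():
    if n=="side":
        for r in v:
            for q in L["top",t]:
                X,e=tri(C["side"],r["point"],C["top"],q["point"])
                print(t,np.round(r["point"],1),np.round(q["point"],1),round(r["confidence"],2),round(q["confidence"],2),X,round(e,4))
        if not v: print("noside",t,L["top",t])
        if not L["top",t]: print("notop",t,v)
E
```

```text
side [[-0.9984  0.0174 -0.0545  0.4844]
 [-0.0569 -0.4043  0.9129  0.8264]
 [-0.0061  0.9145  0.4046  0.4807]
 [ 0.      0.      0.      1.    ]]
top [[ 0.021   0.9968 -0.077   0.4657]
 [-0.9997  0.0201 -0.0122  0.0293]
 [-0.0106  0.0772  0.997   1.056 ]
 [ 0.      0.      0.      1.    ]]
fork [282.8 255.4] [204.7 224.8] 0.58 0.88 [0.4647 0.1681 0.0455] 0.0006
fork_crown [284.4 209.4] [195.3 219.5] 0.73 0.78 [0.4704 0.1748 0.1569] 0.0123
fork_stem [284.8 181.1] [192.3 226. ] 0.76 0.91 [0.4635 0.1712 0.2151] 0.0031
stand_pivot [300.7 259.8] [203.9 210.8] 0.88 0.65 [0.464  0.1752 0.0435] 0.0737
stand_pivot [300.7 259.8] [186.2 237.3] 0.88 0.59 [0.4315 0.2111 0.0646] 0.0026
stand_pivot [300.7 259.8] [258.4 260.5] 0.88 0.52 [ 0.3915  0.0286 -0.0573] 0.0453
stand_mid [333.1 249.3] [189.6 263.1] 0.86 0.66 [0.3685 0.1978 0.0819] 0.0044
stand_foot [344.8 242.7] [192.5 274.5] 0.54 0.66 [0.3435 0.188  0.0918] 0.0019
stand_foot [337.7 250.9] [192.5 274.5] 0.21 0.66 [0.3487 0.19   0.074 ] 0.013
fixture [157.  270.6] [327.7 202.7] 0.96 0.91 [ 0.6869 -0.1259 -0.1777] 0.3125
fixture [157.  270.6] 
[... 571 characters left out ...]
02.7 213.2] 0.68 0.56 [0.4952 0.1793 0.0094] 0.0006
hang_point [285.1 210.4] [196.9 225.3] 0.95 0.75 [0.4631 0.1712 0.1528] 0.0008
ring_gauge [322.1 240.6] [258.8 261.5] 0.74 0.78 [ 0.3675  0.0285 -0.0006] 0.0073
setting_master [314.6 227.6] [282.8 258. ] 0.63 0.62 [ 0.3793 -0.0349  0.0006] 0.005
setting_master [284.7 208.8] [282.8 258. ] 0.22 0.62 [ 0.4219 -0.031   0.0592] 0.0708
notop plug_gauge [{'point': [328.5, 260.7], 'confidence': 0.71}, {'point': [282.6, 181.0], 'confidence': 0.57}, {'point': [316.8, 229.6], 'confidence': 0.37}]
oil_bottle [212.4 229.7] [204.9 210.9] 0.72 0.28 [0.5534 0.1695 0.1062] 0.1115
oil_bottle [315.1 226.5] [204.9 210.9] 0.61 0.28 [0.4498 0.165  0.1189] 0.0971
```

View pics/side0.png

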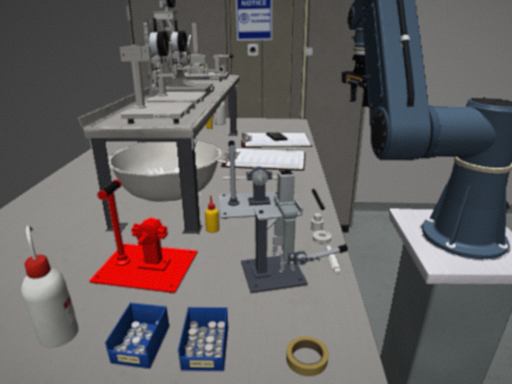

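View pics/top1.png

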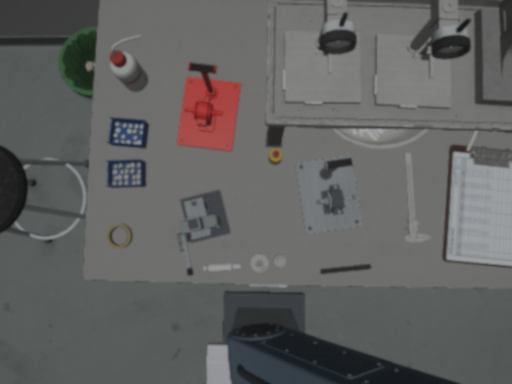

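```bash
python3 - <<'E'
import cv2,numpy as np
t=cv2.imread("pics/top1.png");s=cv2.imread("pics/side0.png")
a=cv2.resize(t[140:250,280:380],None,fx=5,fy=5,interpolation=cv2.INTER_CUBIC)
b=cv2.resize(t[180:280,160:260],None,fx=5,fy=5,interpolation=cv2.INTER_CUBIC)
cv2.imwrite("pics/tc_fix.png",a);cv2.imwrite("pics/tc_fork.png",b)
cv2.imwrite("pics/sc.png",cv2.resize(s[130:300,205:355],None,fx=3.5,fy=3.5,interpolation=cv2.INTER_CUBIC))
E
```

```text
(no output)
```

View pics/tc_fix.png

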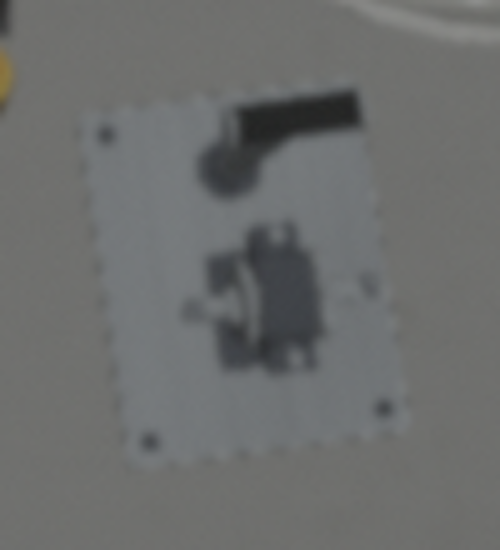

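View pics/tc_fork.png

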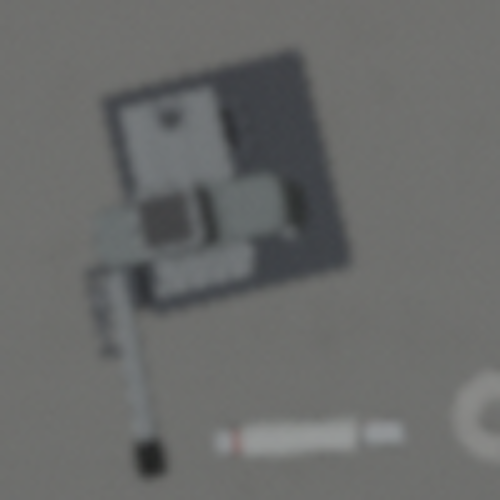

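View pics/sc.png

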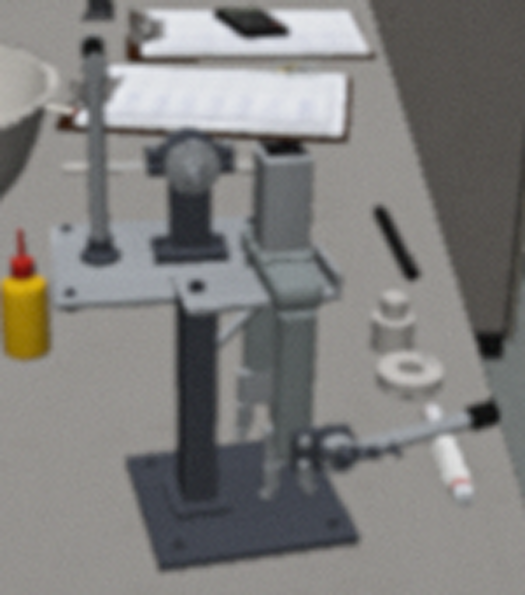

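```bash
cat >> h.py <<'E'
def cloud(c):
    h,w=c["depth"].shape; v,u=np.mgrid[:h,:w]
    p=cv2.undistortPoints(np.stack([u,v],-1).reshape(-1,1,2).astype(float),K(c),np.array(c["distortion"],float))[:,0]
    D=c["depth"].reshape(-1,1); q=np.c_[p[:,0],-p[:,1],-np.ones(len(p))]*D
    P=np.array(c["pose"]); return (q@P[:3,:3].T+P[:3,3]).reshape(h,w,3), c["depth"]>0
E
python3 - <<'E'
from h import *
np.set_printoptions(precision=4,suppress=True)
c=cap("top","top2"); X,ok=cloud(c)
# shelf
for u,v in [(270,110),(300,120),(330,115),(400,115),(280,60),(300,100),(340,40),(450,40),(350,135),(327,170),(320,165),(345,163),(335,200),(345,200),(330,190)]:
    print((u,v),X[v,u])
def rng(m,name): 
    P=X[m&ok]; print(name,len(P),P.min(0),P.max(0))
z=X[...,2]
rng((z>0.22)&(X[...,0]>0.4)&(X[...,0]<1.2)&(np.abs(X[...,1])<0.6),"high")
for tag,(u0,v0,u1,v1),zr in [("plate",(285,145,375,245),(0.007,0.018)),("hbase",(170,180,240,250),(0.004,0.014)),("strip",(170,180,240,250),(0.135,0.158)),("crown",(170,180,240,250),(0.16,0.18)),("stem",(170,180,240,250),(0.20,0.26)),("roll",(310,150,365,185),(0.17,0.22)),("roll",(310,150,365,185),(0.1,0.25))]:
    m=np.zeros_like(ok);m[v0:v1,u0:u1]=1;m&=ok&(z>zr[0])&(z<zr[1]); P=X[m]
    if len(P)<4: print(tag,len(P));continue
    r=cv2.minAreaRect((P[:,:2]*1000).astype(np.float32)); print(tag,len(P),"ctr",r[0],r[1],r[2],"z",np.median(P[:,2]))
s=vision.capture("side"); Y,ok2=cloud(s)
m=ok2&(Y[...,0]>0.3)&(Y[...,0]<1.2)&(np.abs(Y[...,1])<0.6)
for tag,lo,hi in [("stem",(.40,.1,.185),(.52,.25,.3)),("roll",(.5,-.25,.17),(.68,-.05,.22)),("axle",(.45,-.25,.08),(.6,-.05,.14))]:
    P=Y[ok2&np.all((Y>lo)&(Y<hi),-1)];
    if len(P): print(tag,len(P),P.min(0),P.max(0),P.mean(0))
E
```

```text
(270, 110) [0.6982 0.0121 0.2762]
(300, 120) [ 0.6781 -0.0483  0.2787]
(330, 115) [ 0.6905 -0.1089  0.2757]
(400, 115) [ 0.6944 -0.2513  0.2741]
(280, 60) [ 0.8037 -0.0066  0.2753]
(300, 100) [ 0.7116 -0.0456  0.3021]
(340, 40) [ 0.7607 -0.0928  0.4557]
(450, 40) [ 0.754  -0.2571  0.4802]
(350, 135) [ 0.7051 -0.202   0.0449]
(327, 170) [ 0.6062 -0.1355  0.0862]
(320, 165) [ 0.6297 -0.1292  0.0137]
(345, 163) [ 0.6068 -0.1567  0.1944]
(335, 200) [ 0.53   -0.1492  0.1205]
(345, 200) [ 0.5306 -0.1735  0.1177]
(330, 190) [ 0.555  -0.14    0.1041]
high 31759 [ 0.4536 -0.494   0.2214] [0.9393 0.1829 0.5159]
plate 2994 ctr (561.8439331054688, -146.98191833496094) (206.6033172607422, 157.14886474609375) 9.57800579071045 z 0.012242999515929442
hbase 933 ctr (492.9622497558594, 175.59600830078125) (183.8761444091797, 184.67300415039062) 1.3694158792495728 z 0.008088522476524362
strip 434 ctr (483.75360107421875, 162.02391052246094) (85.72754669189453, 65.53958129882812) 15.621176719665527 z 0.15042419851558358
crown 310 ctr (460.47509765625, 166.23577880859375) (43.40916061401367, 85.1629409790039) 13.839599609375 z 0.16950770333619813
stem 175 ctr (468.2319030761719, 167.93589782714844) (27.67870330810547, 26.007083892822266) 14.409149169921875 z 0.22987967986514146
roll 244 ctr (606.301025390625, -142.92724609375) (19.772472381591797, 62.76182556152344) 9.046342849731445 z 0.19419444308874528
roll 268 ctr (606.301025390625, -142.92724609375) (19.772472381591797, 62.76182556152344) 9.046342849731445 z 0.193840709451076
stem 450 [0.4475 0.158  0.1852] [0.4795 0.1861 0.2337] [0.4637 0.1782 0.2125]
roll 90 [ 0.591  -0.1753  0.1702] [ 0.6167 -0.109   0.2007] [ 0.6021 -0.1327  0.1918]
axle 384 [ 0.492  -0.1754  0.08  ] [ 0.5996 -0.1072  0.1387] [ 0.5337 -0.1407  0.1057]
```

```bash
python3 - <<'E'
from h import *
np.set_printoptions(precision=4,suppress=True)
c=cap("top","top3"); X,ok=cloud(c); s=cap("side","side3");Y,ok2=cloud(s)
a=atz(c,(317.8,202.4),.097);b=atz(c,(354,197),.097);print("axle ends",a,b,(a+b)/2,np.linalg.norm(a-b),np.degrees(np.arctan2(b[0]-a[0],a[1]-b[1])))
r=np.radians(9.2);ex=np.array([np.cos(r),np.sin(r)]);ey=np.array([-np.sin(r),np.cos(r)])
for nm,Z,o in(("top",X,ok),("side",Y,ok2)):
    P=Z[o&(Z[...,2]>0.06)&(Z[...,2]<0.135)&(abs(Z[...,0]-.54)<.1)&(abs(Z[...,1]+.15)<.09)]
    q=np.c_[P[:,:2]@np.array([ex,ey]).T,P[:,2]]
    o0=np.array([.532,-.153])@np.array([ex,ey]).T
    q[:,:2]-=o0; q*=1000
    for zl in range(60,135,5):
        w=q[(q[:,2]>=zl)&(q[:,2]<zl+5)]
        if len(w)>3: print(nm,zl,len(w),np.percentile(w[:,:2],[3,97],axis=0).ravel(),np.median(w[:,:2],0))
big=lambda n,im,u0,v0,u1,v1,f:cv2.imwrite(f"pics/{n}.png",cv2.resize(im["img"][v0:v1,u0:u1,::-1],None,fx=f,fy=f,interpolation=cv2.INTER_CUBIC))
big("s_fix",s,210,130,300,220,6);big("t_fix",c,295,150,365,240,6)
for n in("top","side"):
    for t in("fixture","fork","hub_axle","fork_stem","fork_crown","hang_point","hanger"):
        print(n,t,[(np.round(q["point"],1),round(q["confidence"],2)) for q in models.landmark_of(n,t)])
E
```

```text
axle ends [ 0.5249 -0.1119  0.097 ] [ 0.5398 -0.1999  0.097 ] [ 0.5324 -0.1559  0.097 ] 0.08925240171703487 9.614045692862117
top 85 6 [-32.2171   1.7892  70.3526  18.0596] [-16.2901   8.0236]
top 90 15 [-27.7972  -9.368   74.314   22.9133] [18.5382  8.8929]
top 95 38 [-25.2357 -47.9157  68.3193  41.8635] [ 2.9176 18.5264]
top 100 95 [-21.327  -46.8347  42.0031  45.0045] [-0.3063 10.9723]
top 105 125 [-31.9247 -25.9044  34.723   20.3911] [2.2251 0.2242]
top 110 91 [-29.2359 -20.3572  30.0694  19.1165] [0.8781 0.2678]
top 115 151 [-15.191  -20.8616  49.7275  18.3569] [0.3051 0.175 ]
top 120 56 [ -7.3248 -19.5618  31.7128  15.8372] [ 0.356  -2.3496]
side 60 23 [-17.2062  -1.777   77.7713  13.142 ] [6.6943 8.6859]
side 65 35 [-18.6766  -3.6396  77.4145  13.2103] [6.7412 8.0925]
side 70 30 [-19.0974  -7.4112  77.2141  11.6005] [5.2548 9.2049]
side 75 19 [-19.4434  -4.1877  75.7082  18.6265] [12.0225  7.0463]
side 80 23 [-13.2607  -0.3441  76.944   20.1406] [ 4.744  17.9434]
side 85 22 [-19.0015   0.3679  76.7999  21.0795] [ 6.3208 15.8604]
side 90 44 [-36.6149   2.8843  75.9295  20.6348]
[... 754 characters left out ...]
1.5]), 0.61)]
top fork_stem [(array([197.9, 227. ]), 0.63)]
top fork_crown [(array([197.6, 221.8]), 0.67), (array([334. , 200.7]), 0.46)]
top hang_point [(array([197.5, 225.7]), 0.68)]
top hanger [(array([201.7, 210.9]), 0.68)]
side fixture [(array([157., 270.]), 0.89), (array([258.4, 206.4]), 0.64), (array([282.4, 209.1]), 0.49)]
side fork [(array([279.5, 253.9]), 0.57)]
side hub_axle [(array([259.5, 173.8]), 0.97), (array([150.7, 232.2]), 0.74)]
side fork_stem [(array([283.6, 182.2]), 0.67), (array([284.9, 208.5]), 0.57)]
side fork_crown [(array([283.6, 210.5]), 0.92)]
side hang_point [(array([284. , 210.2]), 0.91)]
side hanger [(array([266. , 273.1]), 0.77), (array([283.9, 181.1]), 0.23)]
```

View pics/s_fix.png

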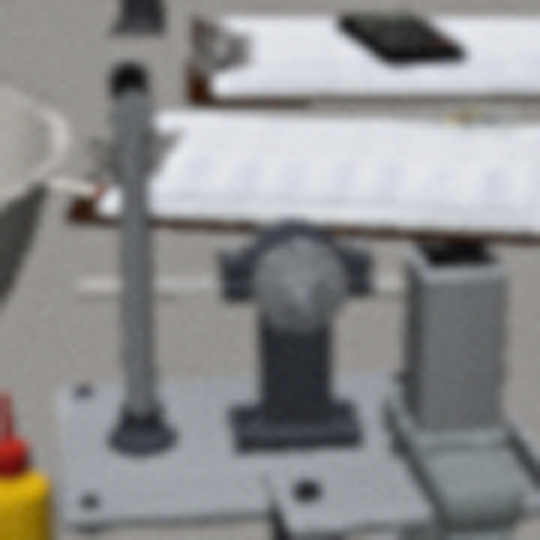

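View pics/t_fix.png

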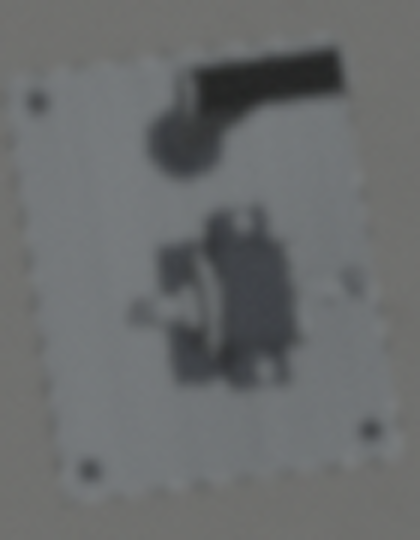

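```bash
cat > plan.py <<'E'
from h import *
from scipy.spatial.transform import Rotation as R
np.set_printoptions(precision=3,suppress=True)
def frame(yaw,t):  # tool: x=fork x, y=-fork y, z down, tilted t deg about tool y
    c,s=np.cos(np.radians(yaw)),np.sin(np.radians(yaw))
    B=np.array([[c,s,0],[s,-c,0],[0,0,-1.]]); return B@R.from_euler('y',t,degrees=True).as_matrix()
def tcp(g,yaw,t,back=.019): M=frame(yaw,t); return np.array(g)+back*M[:,2],M
def go(p,M,p0=None,M0=None,turnlast=False):
    s=status.read_state()
    p0=s["position"] if p0 is None else p0; M0=s["tcp_rot"] if M0 is None else M0
    d=M0.T@(np.array(p)-p0)/.025; w=R.from_matrix(M0.T@M).as_rotvec(degrees=True)/10
    print("total shift (start-tool axes) ",d,"turn",w); return d,w
E
python3 - <<'E'
from plan import *
p,M=tcp((.466,.169,.205),14.4,20); print(p)
print(frame(16.3,0))
M0=frame(16.3,0);p0=np.array([.176,-.6,.223])
go((.42,-.2,.40),M0,p0,M0)
E
```

```text
[0.472 0.171 0.187]
[[ 0.96   0.281  0.   ]
 [ 0.281 -0.96   0.   ]
 [ 0.     0.    -1.   ]]
total shift (start-tool axes)  [ 13.858 -12.618  -7.08 ] turn [0. 0. 0.]
```

Emit:
{"op": "send_rows", "data": {
  "moves": [
    [0, 0, -1, 0, 0, 0, -1],
    [0, 0, -1, 0, 0, 0, -1],
    [0.5, -0.5, -1, 0, 0, 0, -1],
    [1, -0.9, -0.8, 0, 0, 0, -1],
    [1, -0.9, -0.6, 0, 0, 0, -1],
    [1, -0.9, -0.6, 0, 0, 0, -1],
    [1, -0.9, -0.5, 0, 0, 0, -1],
    [1, -0.9, -0.5, 0, 0, 0, -1],
    [1, -0.9, -0.5, 0, 0, 0, -1],
    [1, -0.9, 0, 0, 0, 0, -1],
    [1, -0.9, 0, 0, 0, 0, -1],
    [1, -0.9, 0, 0, 0, 0, -1]
  ]
}}

```text
time_s: 4.2
position: [0.3436, -0.3257, 0.3852]
tcp_rot: [[0.96, 0.281, 0.0], [0.281, -0.96, -0.0], [0.0, 0.0, -1.0]]
force: [-0.2, -0.6, 0.2]
opening: 0.996
```

```bash
python3 - <<'E'
from plan import *
p,M=tcp((.466,.169,.205),14.4,20)
go(p-.1*M[:,2],M)
E
```

```text
total shift (start-tool axes)  [  9.148 -17.654   4.159] turn [-0.031  1.999  0.189]
```

Emit:
{"op": "send_rows", "data": {
  "moves": [
    [0.6, -1, 0, 0, 0, 0, -1],
    [0.6, -1, 0, 0, 0, 0, -1],
    [0.6, -1, 0, 0, 0, 0, -1],
    [0.6, -1, 0, 0, 0, 0, -1],
    [0.6, -1, 0, 0, 0, 0, -1],
    [0.6, -1, 0, 0, 0, 0, -1],
    [0.6, -1, 0, 0, 0, 0, -1],
    [0.6, -1, 0, 0, 0, 0, -1],
    [0.6, -1, 0, 0, 0, 0, -1],
    [0.6, -1, 0, 0, 0, 0, -1],
    [0.6, -1, 0, 0, 0, 0, -1],
    [0.6, -1, 0, 0, 0, 0, -1]
  ]
}}

```text
time_s: 5.7
position: [0.4317, 0.0127, 0.3852]
tcp_rot: [[0.96, 0.281, 0.0], [0.281, -0.96, -0.0], [0.0, 0.0, -1.0]]
force: [0.2, -0.6, 0.3]
opening: 1.001
```

Emit:
{"op": "send_rows", "data": {
  "moves": [
    [0.4, -1, 0.3, 0, 0, 0, -1],
    [0.4, -1, 0.4, 0, 0, 0, -1],
    [0.4, -1, 0.5, 0, 0, 0, -1],
    [0.4, -1, 0.5, 0, 0, 0, -1],
    [0.3, -1, 0.5, 0, 0, 0.1, -1],
    [0, -0.65, 0.5, 0, 0, 0.1, -1],
    [0, 0, 0.5, 0, 0.5, 0, -1],
    [0, 0, 0.5, 0, 0.5, 0, -1],
    [0, 0, 0.3, 0, 0.5, 0, -1],
    [0, 0, 0, 0, 0.5, 0, -1],
    [0, 0, 0, 0, 0, 0, -1]
  ]
}}

```text
time_s: 7.08
position: [0.4382, 0.1611, 0.2847]
tcp_rot: [[0.911, 0.247, 0.329], [0.232, -0.969, 0.084], [0.34, -0.0, -0.941]]
force: [0.5, -0.0, -0.0]
opening: 1.0
```

```bash
python3 - <<'E'
from plan import *
p,M=tcp((.466,.169,.205),14.4,20)
go(p,M)
c=cap("top","top4");s=cap("side","side4")
cv2.imwrite("pics/b4.png",np.hstack([cv2.resize(c["img"][150:290,140:290,::-1],None,fx=2.6,fy=2.6),cv2.resize(s["img"][120:260,220:370,::-1],None,fx=2.6,fy=2.6)]))
E
```

```text
total shift (start-tool axes)  [ 0.008 -0.028  4.151] turn [ 0.001  0.015 -0.01 ]
```

View pics/b4.png

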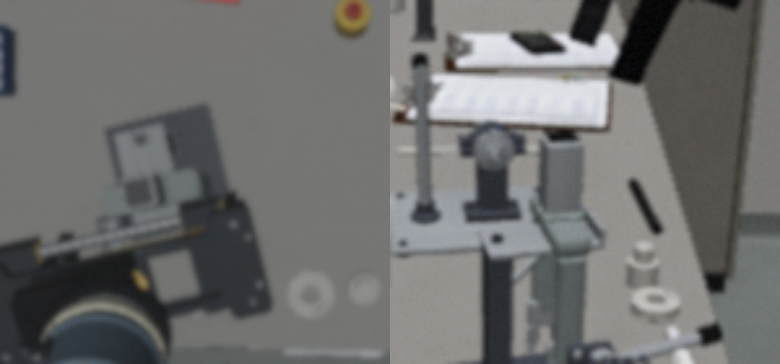

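Emit:
{"op": "send_rows", "data": {
  "moves": [
    [0, 0, 0.7, 0, 0, 0, -1],
    [0, 0, 0.8, 0, 0, 0, -1],
    [0, 0, 0.8, 0, 0, 0, -1],
    [0, 0, 0.8, 0, 0, 0, -1],
    [0, 0, 0.6, 0, 0, 0, -1],
    [0, 0, 0.4, 0, 0, 0, -1],
    [0, 0, 0, 0, 0, 0, -0.3],
    [0, 0, 0, 0, 0, 0, 1],
    [0, 0, 0, 0, 0, 0, 1],
    [0, 0, 0, 0, 0, 0, 1],
    [0, 0, 0, 0, 0, 0, 1],
    [0, 0, 0, 0, 0, 0, 1]
  ]
}}

```text
time_s: 8.68
position: [0.4741, 0.17, 0.189]
tcp_rot: [[0.91, 0.247, 0.332], [0.232, -0.969, 0.085], [0.342, 0.0, -0.94]]
force: [-0.1, 0.5, -0.3]
opening: 0.397
```

```bash
python3 - <<'E'
from plan import *
print(status.read_state()["opening"])
c=cap("top","top5");s=cap("side","side5")
cv2.imwrite("pics/b5.png",np.hstack([cv2.resize(c["img"][150:290,140:290,::-1],None,fx=2.6,fy=2.6),cv2.resize(s["img"][120:260,220:370,::-1],None,fx=2.6,fy=2.6)]))
E
```

```text
0.397287460494395
```

View pics/b5.png

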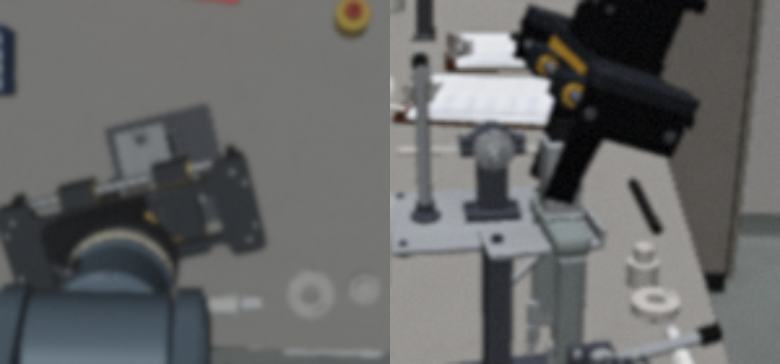

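Emit:
{"op": "send_rows", "data": {
  "moves": [
    [0, 0, 0, 0, 0, 0, 1],
    [0, 0, 0, 0, 0, 0, 1],
    [0, 0, 0, 0, 0, 0, 1],
    [0.03, 0, -0.1, 0, 0, 0, 1],
    [0.07, 0, -0.19, 0, 0, 0, 1],
    [0.1, 0, -0.28, 0, 0, 0, 1],
    [0.1, 0, -0.28, 0, 0, 0, 1],
    [0.07, 0, -0.19, 0, 0, 0, 1],
    [0.03, 0, -0.1, 0, 0, 0, 1],
    [0, 0, 0, 0, 0, 0, 1]
  ]
}}

```text
time_s: 10.02
position: [0.4737, 0.1699, 0.2193]
tcp_rot: [[0.91, 0.247, 0.332], [0.232, -0.969, 0.085], [0.342, 0.0, -0.94]]
force: [-0.3, 0.5, -9.3]
opening: 0.32
```

```bash
python3 - <<'E'
from plan import *
s=cap("side","side6");c=cap("top","top6")
cv2.imwrite("pics/b6.png",np.hstack([cv2.resize(c["img"][150:290,140:290,::-1],None,fx=2.6,fy=2.6),cv2.resize(s["img"][150:290,220:370,::-1],None,fx=2.6,fy=2.6)]))
E
```

```text
(no output)
```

View pics/b6.png

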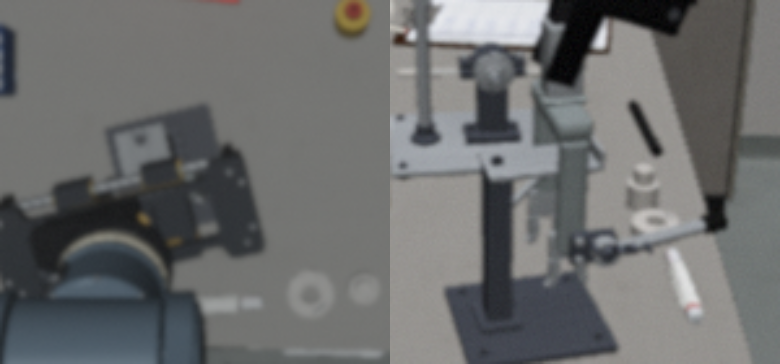

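Emit:
{"op": "send_rows", "data": {
  "moves": [
    [0.07, 0, -0.19, 0, 0, 0, 1],
    [0.14, 0, -0.38, 0, 0, 0, 1],
    [0.21, 0, -0.56, 0, 0, 0, 1],
    [0.24, 0, -0.66, 0, 0, 0, 1],
    [0.24, 0, -0.66, 0, 0, 0, 1],
    [0.24, 0, -0.66, 0, 0, 0, 1],
    [0.24, 0, -0.66, 0, 0, 0, 1],
    [0.17, 0, -0.47, 0, 0, 0, 1],
    [0.1, 0, -0.28, 0, 0, 0, 1],
    [0.07, 0, -0.19, 0, 0, 0, 1],
    [0.03, 0, -0.08, 0, 0, 0, 1]
  ]
}}

```text
time_s: 11.5
position: [0.4737, 0.1699, 0.3464]
tcp_rot: [[0.911, 0.247, 0.331], [0.232, -0.969, 0.084], [0.341, -0.0, -0.94]]
force: [0.2, -0.5, -9.0]
opening: 0.319
```

```bash
python3 - <<'E'
from plan import *
s=cap("side","side7")
cv2.imwrite("pics/b7.png",cv2.resize(s["img"][70:290,220:370,::-1],None,fx=2.6,fy=2.6))
# target above fixture: grasp 80mm above seated
p,M=tcp((.5325,-.1545,.097+.16+.07),9.2,20); print(p)
go(p,M)
E
```

```text
[ 0.539 -0.153  0.309]
total shift (start-tool axes)  [-1.145 13.179  1.174] turn [-0.175  0.002  0.481]
```

View pics/b7.png

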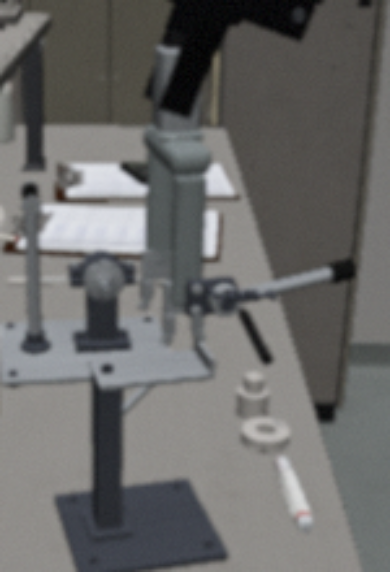

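Emit:
{"op": "send_rows", "data": {
  "moves": [
    [-0.02, 0.2, 0.02, 0, 0, 0, 1],
    [-0.03, 0.4, 0.03, 0, 0, 0, 1],
    [-0.06, 0.7, 0.06, 0, 0, 0, 1],
    [-0.09, 1, 0.09, 0, 0, 0, 1],
    [-0.09, 1, 0.09, 0, 0, 0, 1],
    [-0.09, 1, 0.09, 0, 0, 0, 1],
    [-0.09, 1, 0.09, 0, 0, 0, 1],
    [-0.09, 1, 0.09, 0, 0, 0, 1],
    [-0.09, 1, 0.09, 0, 0, 0, 1],
    [-0.09, 1, 0.09, 0, 0, 0, 1],
    [-0.09, 1, 0.09, 0, 0, 0, 1],
    [-0.09, 1, 0.09, 0, 0, 0, 1]
  ]
}}

```text
time_s: 13.05
position: [0.5244, -0.0852, 0.3168]
tcp_rot: [[0.911, 0.247, 0.332], [0.232, -0.969, 0.083], [0.342, 0.002, -0.94]]
force: [0.5, 0.7, -9.8]
opening: 0.323
```

Emit:
{"op": "send_rows", "data": {
  "moves": [
    [-0.08, 0.9, 0.08, 0, 0, 0, 1],
    [-0.07, 0.8, 0.07, 0, 0, 0, 1],
    [-0.05, 0.6, 0.05, -0.03, 0, 0.09, 1],
    [-0.03, 0.35, 0.03, -0.04, 0, 0.12, 1],
    [-0.02, 0.18, 0.02, -0.04, 0, 0.12, 1],
    [0, 0, 0, -0.04, 0, 0.1, 1],
    [0, 0, 0, -0.02, 0, 0.05, 1],
    [0, 0, 0, 0, 0, 0, 1]
  ]
}}

```text
time_s: 14.05
position: [0.5377, -0.1518, 0.3092]
tcp_rot: [[0.928, 0.161, 0.337], [0.151, -0.987, 0.056], [0.342, -0.001, -0.94]]
force: [1.6, -0.4, -9.1]
opening: 0.32
```

```bash
python3 - <<'E'
from plan import *
p,M=tcp((.5325,-.1545,.097+.16+.07),9.2,20)
go(p,M)
s=cap("side","side8");c=cap("top","top8")
cv2.imwrite("pics/b8s.png",cv2.resize(s["img"][70:220,200:350,::-1],None,fx=4,fy=4,interpolation=cv2.INTER_CUBIC))
cv2.imwrite("pics/b8t.png",cv2.resize(c["img"][130:260,270:400,::-1],None,fx=4,fy=4,interpolation=cv2.INTER_CUBIC))
E
```

```text
total shift (start-tool axes)  [0.035 0.075 0.014] turn [-0.008  0.001  0.005]
```

View pics/b8s.png

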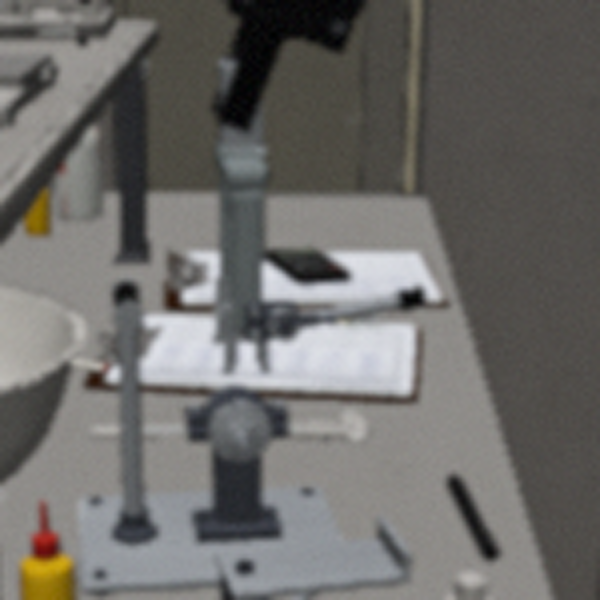

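View pics/b8t.png

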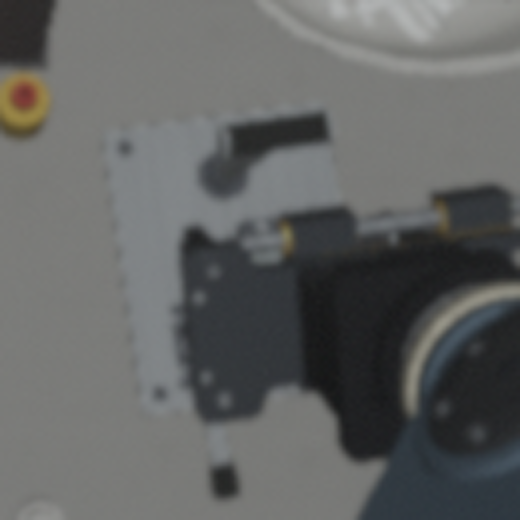

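```bash
cat > ov.py <<'E'
from plan import *
def forkpts(o,yaw,lean,pts):
    c,s=np.cos(np.radians(yaw)),np.sin(np.radians(yaw)); Z=np.array([[c,-s,0],[s,c,0],[0,0,1]])
    return np.array(o)+np.array(pts,float)/1000@(Z@R.from_euler('y',lean,degrees=True).as_matrix()).T
def overlay(c,box,f,groups,name):
    u0,v0,u1,v1=box
    im=cv2.resize(np.ascontiguousarray(c["img"][v0:v1,u0:u1,::-1]),None,fx=f,fy=f,interpolation=cv2.INTER_CUBIC)
    for P,col in groups:
        q=((proj(c,P)+.5-[u0,v0])*f).astype(int)
        cv2.polylines(im,[q.reshape(-1,1,2)],False,col,1)
    cv2.imwrite(f"pics/{name}.png",im)
def box(x0,x1,y0,y1,z0,z1):
    a=[(x,y,z) for x in(x0,x1) for y in(y0,y1) for z in(z0,z1)]
    return [a[i] for i in(0,1,3,2,0,4,5,1,5,7,3,7,6,2,6,4)]
DROP=lambda y:[(-11,y,-20),(-11,y,5),(11,y,5),(11,y,-20),(9,y,-20),(6,y,-10),(6,y,0),(0,y,5),(-6,y,0),(-6,y,-10),(-9,y,-20),(-11,y,-20)]
def forkgroups(o,yaw,lean):
    F=lambda p:forkpts(o,yaw,lean,p)
    return [(F(DROP(36)),(0,255,0)),(F(DROP(-36)),(0,255,255)),(F(box(-14,14,-14,14,125,185)),(255,0,255)),(F(box(-14,14,-44,44,105,125)),(255,128,0)),(F([(-22,56,22),(-22-95*np.cos(np.radians(10)),56,22+95*np.sin(np.radians(10)))]),(0,0,255))]
def axlegroups(a,yaw):
    c=[(5*np.cos(t),48,5*np.sin(t)) for t in np.linspace(0,6.3,20)]
    fl=[(22.5*np.cos(t),18,22.5*np.sin(t)) for t in np.linspace(0,6.3,40)]
    b=[(75+9*np.cos(t),28,90+9*np.sin(t)) for t in np.linspace(0,6.3,20)]
    return [(forkpts(a,yaw,0,p),(0,0,255)) for p in(c,fl,b,[(75,-28,99),(75,28,99)],[(0,-48,0),(0,48,0)])]
E
python3 - <<'E'
from ov import *
s=vision.capture("side");c=vision.capture("top")
A=(.5325,-.1545,.097)
st=status.read_state();g=st["position"]-.019*st["tcp_rot"][:,2];print("grasp",g)
o=(g[0]-.0025,g[1],g[2]-.16)
gr=forkgroups(o,9.2,0)+axlegroups(A,9.2)
overlay(s,(220,90,310,220),6,gr,"o8s");overlay(c,(300,140,400,240),6,gr,"o8t")
E
```

```text
grasp [ 0.531 -0.153  0.327]
```

View pics/o8s.png

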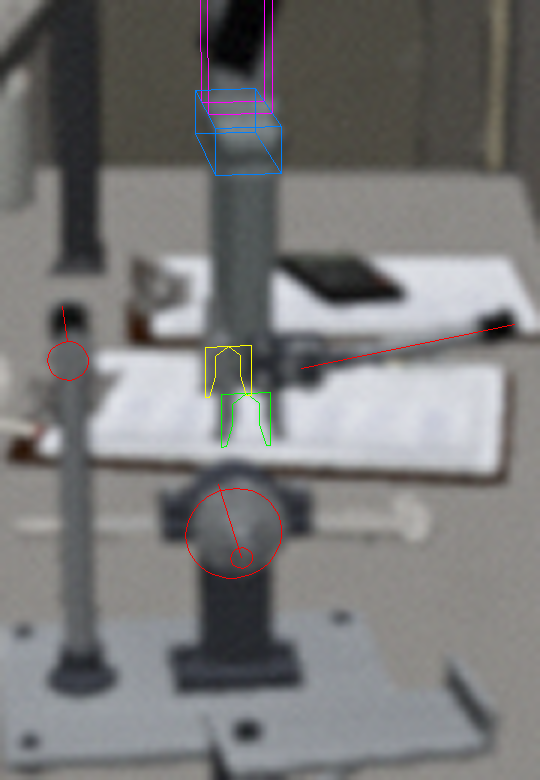

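View pics/o8t.png

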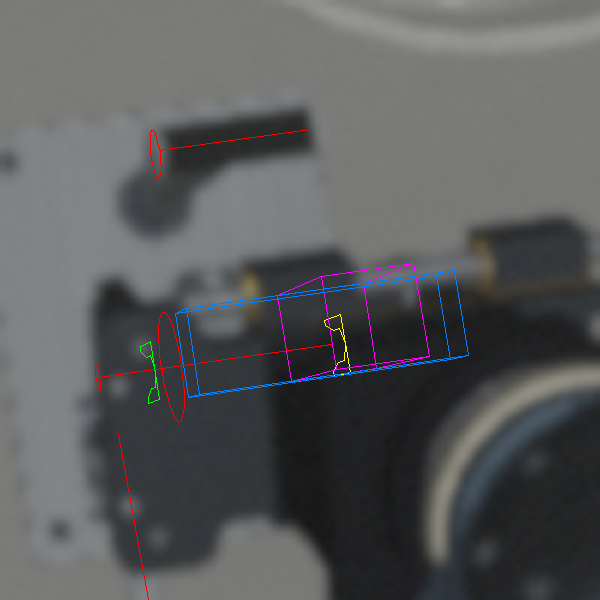

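```bash
python3 - <<'E'
import cv2,numpy as np
im=cv2.imread("pics/side8.png")
a=im[135:200,235:310]; a=cv2.resize(a,None,fx=10,fy=10,interpolation=cv2.INTER_CUBIC); a=cv2.convertScaleAbs(a,alpha=1.4)
cv2.imwrite("pics/z8.png",a[:600])
E
```

```text
(no output)
```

View pics/z8.png

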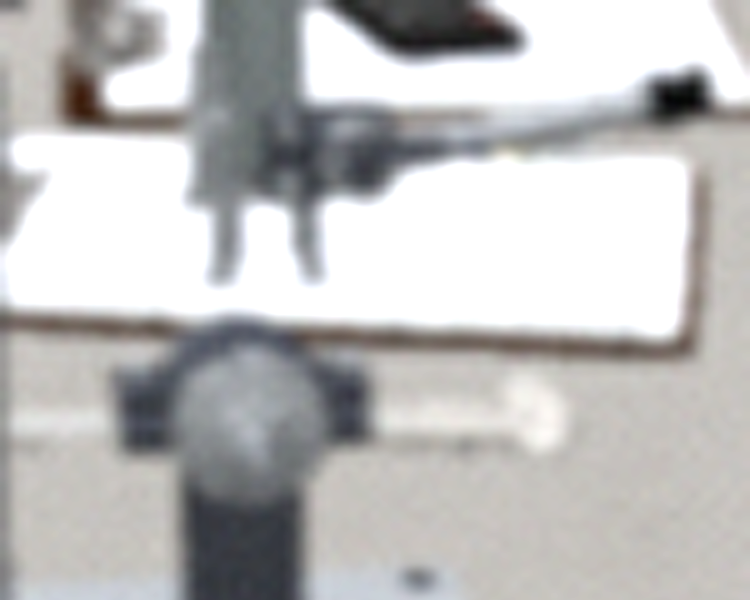

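```bash
python3 - <<'E'
from ov import *
import pickle
s=vision.capture("side");c=vision.capture("top")
pickle.dump((s,c),open("c8.pkl","wb"))
o=np.array((.5285,-.153,.167))
foot=(-22-95*np.cos(.1745),56,22+95*np.sin(.1745))
for nm,p in(("foot",foot),("tip",(0,36,-20)),("hinge",(-22,56,22))):
    P=forkpts(o,9.2,0,[p]); print(nm,"side",proj(s,P),"top",proj(c,P),P)
print(proj(s,forkpts((.5325,-.1545,.167),9.2,0,[(0,36,-20)])))
X=tri(s,(306.2,143.8),c,(326.5,254.2));print("foot tri",X)
# numeric jacobians
for d in np.eye(3)*.005: print(proj(s,o+d)-proj(s,o),proj(c,o+d)-proj(c,o))
cv2.imwrite("pics/tz8.png",cv2.resize(c["img"][195:265,290:380,::-1],None,fx=8,fy=8,interpolation=cv2.INTER_CUBIC))
E
```

```text
foot side [[305.378 143.628]] top [[326.769 255.371]] [[ 0.405 -0.116  0.205]]
tip side [[260.677 163.91 ]] top [[323.426 202.113]] [[ 0.523 -0.117  0.147]]
hinge side [[269.971 150.915]] top [[319.034 212.186]] [[ 0.498 -0.101  0.189]]
[[259.221 163.705]]
foot tri (array([ 0.406, -0.116,  0.205]), np.float64(0.004554893563499133))
[[-1.805 -0.021]] [[ 0.01  -2.215]]
[[-0.081  0.555]] [[-2.216 -0.044]]
[[-0.002 -1.731]] [[ 0.458 -0.148]]
```

View pics/tz8.png

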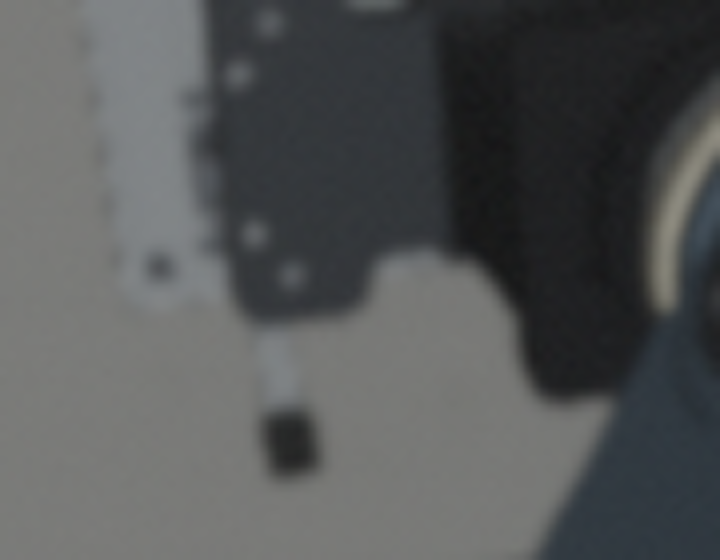

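```bash
python3 - <<'E'
from ov import *
import pickle
s,c=pickle.load(open("c8.pkl","rb"))
Y,ok=cloud(s); o=np.array([.5325,-.1545,0]); r=np.radians(9.2)
ex=np.array([np.cos(r),np.sin(r),0]);ey=np.array([-np.sin(r),np.cos(r),0])
q=np.stack([(Y-o)@ex,(Y-o)@ey,Y[...,2]],-1)*1000
def rep(u0,u1,v0,v1):
    for v in range(v0,v1):
        print(v,[tuple(np.round(q[v,u]).astype(int)) for u in range(u0,u1)])
print("blade");rep(256,268,140,146)
print("tips");rep(254,268,158,164)
print("axle");rep(256,264,170,187)
# axle end by depth: earlier unobstructed
E
```

```text
blade
140 [(np.int64(2), np.int64(-28), np.int64(195)), (np.int64(-1), np.int64(-29), np.int64(195)), (np.int64(4), np.int64(44), np.int64(215)), (np.int64(2), np.int64(46), np.int64(216)), (np.int64(-1), np.int64(44), np.int64(215)), (np.int64(-4), np.int64(43), np.int64(215)), (np.int64(-6), np.int64(47), np.int64(216)), (np.int64(-9), np.int64(46), np.int64(216)), (np.int64(-11), np.int64(46), np.int64(216)), (np.int64(-14), np.int64(47), np.int64(216)), (np.int64(-113), np.int64(-666), np.int64(12)), (np.int64(-118), np.int64(-664), np.int64(13))]
141 [(np.int64(1), np.int64(-32), np.int64(191)), (np.int64(-1), np.int64(-29), np.int64(192)), (np.int64(4), np.int64(45), np.int64(213)), (np.int64(2), np.int64(44), np.int64(213)), (np.int64(-1), np.int64(46), np.int64(213)), (np.int64(-4), np.int64(46), np.int64(213)), (np.int64(-6), np.int64(46), np.int64(213)), (np.int64(-9), np.int64(48), np.int64(213)), (np.int64(-12), np.int64(46), np.int64(213)), (np.int64(-14), np.int64(46), np.int64(213)), (np.int64(-112), np.int64(-654), np.int64(11)), (np.int64(-116), np.int64(-651), np.in
[... 11536 characters left out ...]
nt64(7), np.int64(14), np.int64(76)), (np.int64(4), np.int64(11), np.int64(74)), (np.int64(1), np.int64(16), np.int64(76)), (np.int64(-1), np.int64(22), np.int64(79)), (np.int64(-5), np.int64(14), np.int64(75)), (np.int64(-8), np.int64(13), np.int64(75)), (np.int64(-11), np.int64(13), np.int64(74)), (np.int64(-13), np.int64(14), np.int64(75))]
186 [(np.int64(7), np.int64(14), np.int64(73)), (np.int64(3), np.int64(11), np.int64(71)), (np.int64(1), np.int64(11), np.int64(71)), (np.int64(-2), np.int64(10), np.int64(71)), (np.int64(-5), np.int64(10), np.int64(71)), (np.int64(-8), np.int64(10), np.int64(70)), (np.int64(-11), np.int64(7), np.int64(69)), (np.int64(-14), np.int64(11), np.int64(70))]
```

Emit:
{"op": "send_rows", "data": {
  "moves": [
    [0.03, 0.02, 0.01, 0, 0, 0, 1],
    [0.03, 0.03, 0.01, 0, 0, 0, 1],
    [0.03, 0.02, 0.01, 0, 0, 0, 1],
    [-0.05, 0, 0.14, 0, 0, 0, 1],
    [-0.1, 0, 0.28, 0, 0, 0, 1],
    [-0.13, 0, 0.36, 0, 0, 0, 1],
    [-0.13, 0, 0.36, 0, 0, 0, 1],
    [-0.1, 0, 0.28, 0, 0, 0, 1],
    [-0.05, 0, 0.14, 0, 0, 0, 1],
    [0, 0, 0, 0, 0, 0, 1]
  ]
}}

```text
time_s: 15.6
position: [0.5405, -0.1537, 0.2674]
tcp_rot: [[0.928, 0.16, 0.337], [0.15, -0.987, 0.056], [0.342, -0.001, -0.94]]
force: [-0.3, 2.0, -8.9]
opening: 0.319
```

```bash
cat >> ov.py <<'E'
def fixcloud(s,A=(.5325,-.1545,0),yaw=9.2):
    Y,ok=cloud(s); r=np.radians(yaw)
    ex=np.array([np.cos(r),np.sin(r),0]);ey=np.array([-np.sin(r),np.cos(r),0])
    q=np.stack([(Y-np.array(A))@ex,(Y-np.array(A))@ey,Y[...,2]],-1)*1000; q[~ok]=-999; return q
def prow(q,vs,u0,u1):
    for v in vs: print(v,' '.join("%d,%d,%d"%tuple(np.round(q[v,u])) if abs(q[v,u,1])<70 else '.' for u in range(u0,u1)))
E
python3 - <<'E'
from ov import *
s=vision.capture("side"); q=fixcloud(s)
cv2.imwrite("pics/z9.png",cv2.convertScaleAbs(cv2.resize(s["img"][145:205,230:305,::-1],None,fx=9,fy=9,interpolation=cv2.INTER_CUBIC),alpha=1.4))
prow(q,range(150,184,2),252,270)
print(status.read_state()["force"])
E
```

```text
150 . . 7,-35,164 4,-30,165 1,-33,164 7,42,188 4,42,188 1,42,187 -1,43,188 -4,44,188 -6,44,188 -9,43,188 -12,44,188 . . . . .
152 . . 7,-31,159 4,-32,159 1,-31,159 6,41,182 4,41,182 2,45,183 -2,41,182 -4,44,182 -6,45,183 -9,44,182 -12,42,182 . . . . .
154 . 10,-33,153 7,-34,152 4,-34,152 1,-31,153 7,43,177 4,42,177 1,42,177 -1,45,177 -4,45,177 -7,44,177 -9,44,177 -12,42,176 . . . . .
156 . 10,-33,147 8,-28,148 4,-30,148 1,-31,147 6,40,170 4,44,171 2,45,172 -1,42,171 -4,46,172 -7,44,171 -9,46,172 -12,39,169 . . . . .
158 . 10,-28,142 7,-30,142 4,-33,140 2,-30,141 6,40,165 4,40,165 2,45,166 -1,45,166 -4,44,166 -7,43,165 -9,45,166 -12,41,164 . . . . .
160 . 10,-29,136 7,-31,135 5,-30,135 1,-33,134 7,45,161 4,45,161 2,47,161 -1,45,161 -4,47,161 -6,48,162 -9,46,161 -12,47,161 -14,48,161 -17,48,161 -20,47,160 -22,48,161 -25,50,161
162 . 10,-32,129 8,-29,130 12,38,153 9,36,152 7,40,154 4,45,155 2,44,155 -1,48,156 -3,51,157 -5,54,158 -8,54,158 -11,51,156 -13,57,159 -15,58,159 -19,53,157 -21,57,158 -23,62,160
164 . 10,-34,122 7,-31,123 11,33,146 9,35,146 7,42,149 4,44,149 1,43,149 -1,47,150 -
[... 946 characters left out ...]
8,117 -21,21,111 -25,13,108 -28,9,106 -31,10,106
176 18,12,103 15,18,105 13,23,107 12,35,111 9,33,111 6,39,113 2,22,106 -1,25,107 -3,29,108 -6,27,108 -9,23,106 -12,23,106 -13,36,111 -16,33,110 -19,36,111 . -28,7,99 -31,8,99
178 19,21,100 16,19,99 12,16,98 10,19,99 7,17,98 5,23,100 3,28,103 0,32,104 -3,30,103 -5,36,105 -9,27,102 -12,26,101 -15,20,99 -18,18,97 -21,19,98 -24,20,98 -28,7,93 -31,8,93
180 17,8,89 16,18,93 13,21,94 10,22,94 7,21,94 5,23,95 2,28,96 1,38,100 -1,47,104 -4,47,104 -6,45,103 -13,20,92 -15,21,93 -18,22,93 -21,21,92 -23,22,93 . .
182 . 13,-6,77 13,22,88 10,19,87 7,18,86 4,20,87 2,21,88 -1,22,88 -1,45,97 -4,47,98 -6,47,98 -13,18,86 . -18,21,86 . . . .
[-1.071  0.349 -8.371]
```

View pics/z9.png

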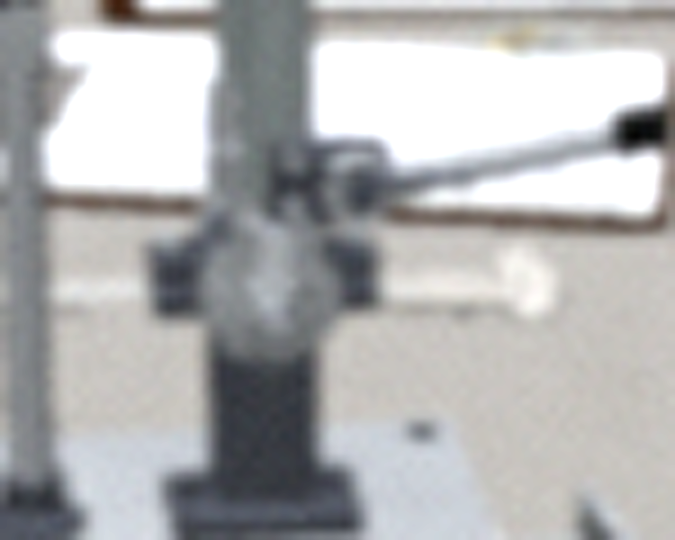

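Emit:
{"op": "send_rows", "data": {
  "moves": [
    [-0.02, 0, 0.1, 0, 0, 0, 1],
    [-0.05, 0, 0.17, 0, 0, 0, 1],
    [-0.06, 0, 0.17, 0, 0, 0, 1],
    [-0.06, 0, 0.17, 0, 0, 0, 1],
    [-0.05, 0, 0.14, 0, 0, 0, 1],
    [0, 0, 0, 0, 0, 0, 1]
  ]
}}

```text
time_s: 16.4
position: [0.5411, -0.1534, 0.2475]
tcp_rot: [[0.928, 0.16, 0.337], [0.15, -0.987, 0.056], [0.341, -0.002, -0.94]]
force: [-0.1, 0.4, -9.1]
opening: 0.318
```

Emit:
{"op": "send_rows", "data": {
  "moves": [
    [-0.03, 0, 0.08, 0, 0, 0, 1],
    [-0.03, 0, 0.08, 0, 0, 0, 1],
    [-0.03, 0, 0.07, 0, 0, 0, 1],
    [0, 0, 0, 0, 0, 0, 1]
  ]
}}

```text
time_s: 16.9
position: [0.5411, -0.1536, 0.2417]
tcp_rot: [[0.928, 0.16, 0.337], [0.15, -0.987, 0.056], [0.342, -0.001, -0.94]]
force: [0.5, -0.3, -8.6]
opening: 0.319
```

Emit:
{"op": "send_rows", "data": {
  "moves": [
    [-0.02, 0, 0.05, 0, 0, 0, 1],
    [-0.02, 0, 0.05, 0, 0, 0, 1],
    [0, 0, 0, 0, 0, 0, 1]
  ]
}}

```text
time_s: 17.27
position: [0.5418, -0.1538, 0.2407]
tcp_rot: [[0.927, 0.16, 0.34], [0.151, -0.987, 0.055], [0.344, 0.0, -0.939]]
force: [-3.2, 1.7, 4.6]
opening: 0.318
```

```bash
python3 - <<'E'
from ov import *
s=vision.capture("side"); q=fixcloud(s)
g=forkgroups((.5298,-.155,.097),9.2,0)
overlay(s,(220,90,310,220),6,g,"o10s")
prow(q,range(164,192,2),252,270)
E
```

```text
164 . 10,-32,123 8,-30,123 4,-31,123 2,-26,124 7,41,148 5,47,150 2,44,149 -1,45,149 -4,42,148 -7,43,148 -10,41,148 -12,41,147 . . . . .
166 . 11,-29,118 7,-31,117 5,-31,117 3,-17,122 7,41,142 4,44,143 1,43,143 -1,42,143 -4,45,143 -7,44,143 -10,40,141 -13,40,141 . . . . .
168 . 12,-18,116 10,-9,119 8,-1,122 5,1,122 7,45,138 4,44,138 1,44,137 -1,46,138 -4,44,137 -7,43,137 -10,42,136 -13,39,135 . . . . .
170 15,-11,112 14,2,117 11,8,119 11,32,128 8,31,127 7,43,132 4,43,132 2,47,133 -1,48,133 -3,50,134 -6,49,133 -9,48,133 -11,52,134 -14,51,134 -17,48,133 -19,55,135 -22,54,135 -25,52,134
172 17,2,111 15,11,114 12,10,114 12,36,124 9,36,123 6,39,124 4,44,126 1,42,125 -1,49,128 -3,54,130 -6,53,129 -8,54,129 -11,51,128 -12,63,133 -17,49,127 -19,56,130 -21,60,131 -22,67,134
174 18,15,110 15,19,111 13,21,112 12,35,117 9,35,117 7,43,120 4,42,120 1,41,119 0,52,123 -3,52,123 -6,51,123 -9,50,122 -11,51,123 -11,69,129 -14,69,129 -18,62,126 -21,62,126 -22,69,129
176 17,11,102 16,20,106 13,19,105 11,33,111 9,33,110 6,33,110 4,40,113 2,45,115 . -3,49,116 -6,52,117 -8,51,117 -12,48,116 -14,49,116 -16,58
[... 331 characters left out ...]
5,99 -13,37,99 -16,39,100 -21,18,91 -24,21,92 . .
182 . 13,-5,77 13,21,88 12,36,94 9,37,94 6,36,94 1,17,86 -1,18,86 -1,48,98 -4,47,98 -6,50,99 -11,34,92 -13,35,92 -16,36,93 . . . .
184 . 13,-6,71 12,9,77 12,36,88 9,33,87 6,32,86 2,22,82 -1,19,81 -4,20,81 -6,23,82 -9,22,81 -10,36,87 -13,34,86 -16,37,87 . . . .
186 . 14,-3,66 12,12,72 12,36,82 9,38,83 4,13,72 1,12,72 -2,10,71 -5,12,71 -8,12,71 -11,10,70 -13,14,72 -13,38,82 -20,8,69 . . . .
188 . 13,-6,58 12,8,64 9,13,66 7,14,67 4,11,65 0,9,64 -3,8,64 -5,13,66 -8,11,64 -11,12,65 -13,14,65 -17,11,64 -19,13,65 . . . .
190 . 13,-8,51 12,10,59 9,11,59 6,11,59 4,13,60 1,12,59 -2,12,59 -5,11,58 -8,11,58 -11,11,58 -14,11,58 -16,14,59 -20,10,57 . . . .
```

View pics/o10s.png

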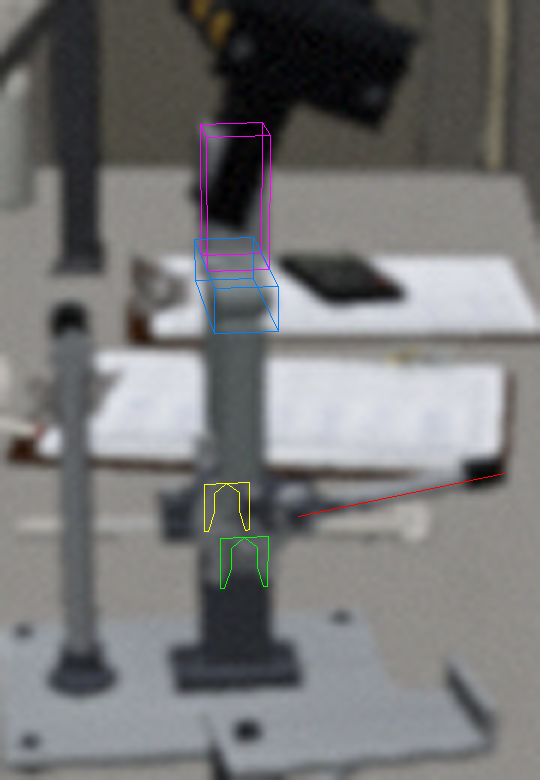

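Emit:
{"op": "send_rows", "data": {
  "moves": [
    [-0.02, 0, 0.06, 0, 0, 0, 1],
    [0, 0, 0, 0, 0, 0, 1]
  ]
}}

```text
time_s: 17.58
position: [0.5432, -0.1539, 0.2405]
tcp_rot: [[0.926, 0.159, 0.343], [0.15, -0.987, 0.054], [0.347, 0.001, -0.938]]
force: [-3.1, 3.4, 10.8]
opening: 0.317
```

Emit:
{"op": "send_rows", "data": {
  "moves": [
    [0.13, 0, 0.06, 0, -0.14, 0, 1],
    [0.26, 0, 0.12, 0, -0.29, 0, 1],
    [0.26, 0, 0.12, 0, -0.29, 0, 1],
    [0.26, 0, 0.12, 0, -0.29, 0, 1],
    [0.26, 0, 0.12, 0, -0.29, 0, 1],
    [0.13, 0, 0.06, 0, -0.14, 0, 1],
    [0, 0, 0, 0, 0, 0, 1]
  ]
}}

```text
time_s: 18.45
position: [0.5789, -0.148, 0.2332]
tcp_rot: [[0.982, 0.16, 0.103], [0.159, -0.987, 0.016], [0.104, 0.001, -0.995]]
force: [-0.8, 1.2, 6.0]
opening: 0.321
```

Emit:
{"op": "send_rows", "data": {
  "moves": [
    [0.13, 0, 0.06, 0, -0.14, 0, 1],
    [0.26, 0, 0.12, 0, -0.29, 0, 1],
    [0.26, 0, 0.12, 0, -0.29, 0, 1],
    [0.26, 0, 0.12, 0, -0.29, 0, 1],
    [0.18, 0, 0.08, 0, -0.2, 0, 1],
    [0.09, 0, 0.04, 0, -0.1, 0, 1],
    [0, 0, 0, 0, 0, 0, 1]
  ]
}}

```text
time_s: 19.32
position: [0.6082, -0.1432, 0.2191]
tcp_rot: [[0.979, 0.161, -0.123], [0.159, -0.987, -0.021], [-0.124, 0.001, -0.992]]
force: [2.5, 0.9, 4.8]
opening: 0.318
```

```bash
python3 - <<'E'
from ov import *
s=vision.capture("side"); c=vision.capture("top")
g=forkgroups((.5298,-.155,.097),9.2,28.6)
overlay(s,(200,90,310,220),6,g,"o11s")
overlay(c,(290,130,390,230),6,g,"o11t")
E
```

```text
(no output)
```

View pics/o11s.png

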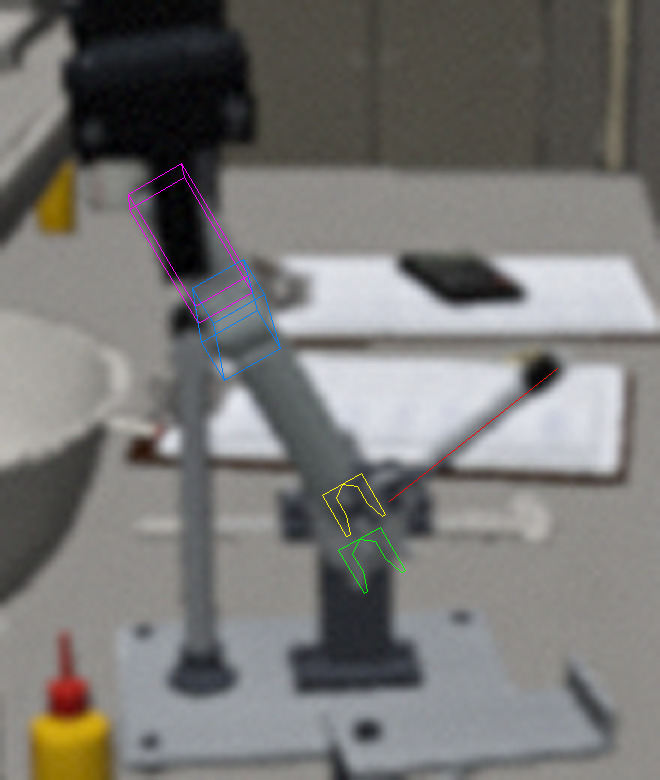

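Emit:
{"op": "send_rows", "data": {
  "moves": [
    [0.09, 0, 0.04, 0, -0.1, 0, 1],
    [0.06, 0, 0.03, 0, -0.06, 0, 1],
    [0, 0, 0, 0, 0, 0, 1]
  ]
}}

```text
time_s: 19.8
position: [0.6082, -0.1433, 0.2185]
tcp_rot: [[0.975, 0.16, -0.157], [0.158, -0.987, -0.026], [-0.159, 0.001, -0.987]]
force: [-5.7, 1.1, 14.6]
opening: 0.321
```

Emit:
{"op": "send_rows", "data": {
  "moves": [
    [0, 0, 0, 0, 0, 0, 0.3],
    [0, 0, 0, 0, 0, 0, 0],
    [0, 0, 0, 0, 0, 0, -0.5],
    [0, 0, 0, 0, 0, 0, -1],
    [0, 0, 0, 0, 0, 0, -1]
  ]
}}

```text
time_s: 20.42
position: [0.6083, -0.1427, 0.2151]
tcp_rot: [[0.975, 0.16, -0.157], [0.158, -0.987, -0.025], [-0.159, -0.001, -0.987]]
force: [0.2, 0.2, 0.0]
opening: 0.722
```

```bash
python3 - <<'E'
from ov import *
print(status.read_state()["opening"],status.read_state()["force"])
s=vision.capture("side"); c=vision.capture("top")
g=forkgroups((.5298,-.155,.098),9.2,28.6)
overlay(s,(200,90,310,220),6,g,"o12s")
overlay(c,(290,130,390,230),6,g,"o12t")
E
```

```text
0.722206887012006 [0.229 0.187 0.034]
```

View pics/o12s.png

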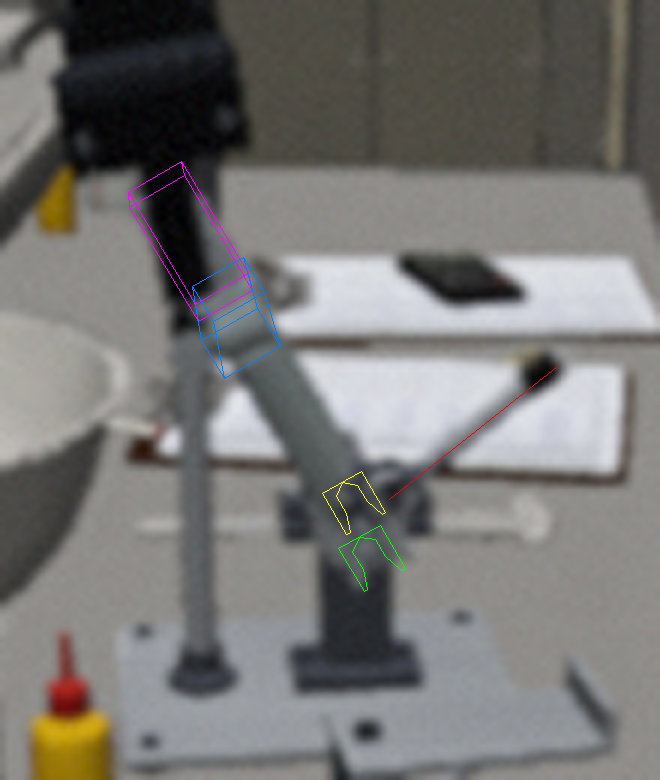

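View pics/o12t.png

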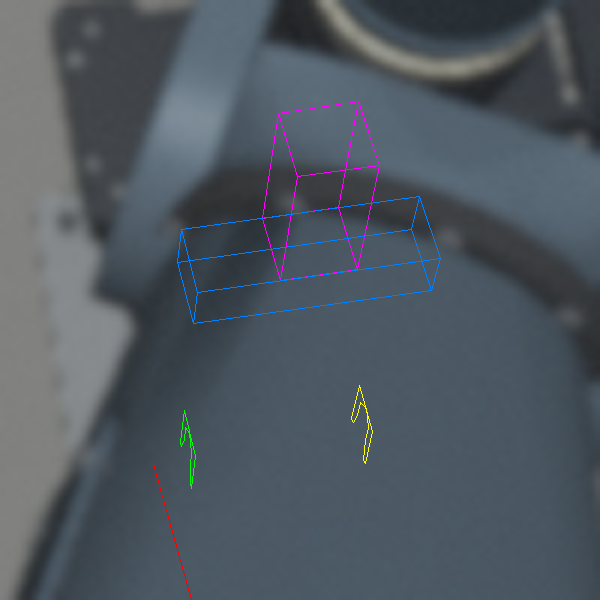

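Emit:
{"op": "send_rows", "data": {
  "moves": [
    [-0.05, 0, -0.3, 0, 0, 0, -1],
    [-0.12, 0, -0.7, 0, 0, 0, -1],
    [-0.15, 0, -0.9, 0, 0, 0, -1],
    [-0.3, 0, -0.9, 0, 0, 0, -1],
    [-0.6, 0, -0.8, 0, 0.3, 0, -1],
    [-0.8, 0, -0.5, 0, 0.3, 0, 0],
    [-1, -0.4, 0, 0, 0.3, 0, 1],
    [-1, -0.5, 0, 0, 0, 0, 1],
    [-1, -0.5, 0, 0, 0, 0, 1],
    [-0.6, -0.5, 0, 0, 0, 0, 1],
    [0, 0, 0, 0, 0, 0, 1]
  ]
}}

```text
time_s: 21.9
position: [0.4774, -0.1155, 0.3268]
tcp_rot: [[0.987, 0.161, 0.0], [0.161, -0.987, -0.001], [-0.0, 0.001, -1.0]]
force: [0.2, -0.6, 0.4]
opening: 0.402
```

```bash
python3 - <<'E'
from ov import *
A=np.array((.531,-.155,0)); T=forkpts(A,9.2,0,[(-58,59,200)])[0]
go(T,frame(9.2,0))
s=vision.capture("side"); c=vision.capture("top")
q=fixcloud(s)
g=forkgroups((.5298,-.155,.098),9.2,28.6)
overlay(s,(200,90,310,220),6,g,"o13s")
overlay(c,(290,130,390,230),6,g,"o13t")
E
```

```text
total shift (start-tool axes)  [-0.456 -0.459  5.072] turn [0.003 0.    0.004]
```

View pics/o13s.png

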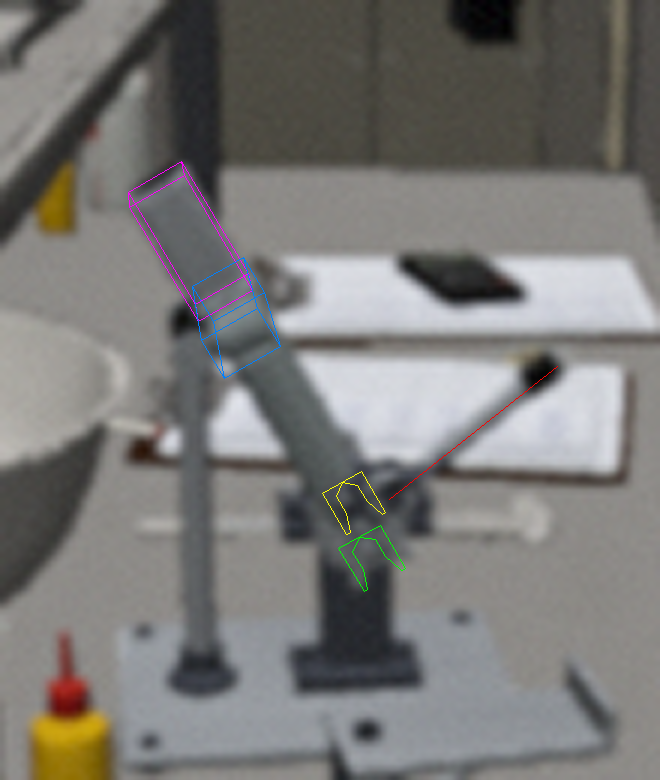

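View pics/o13t.png

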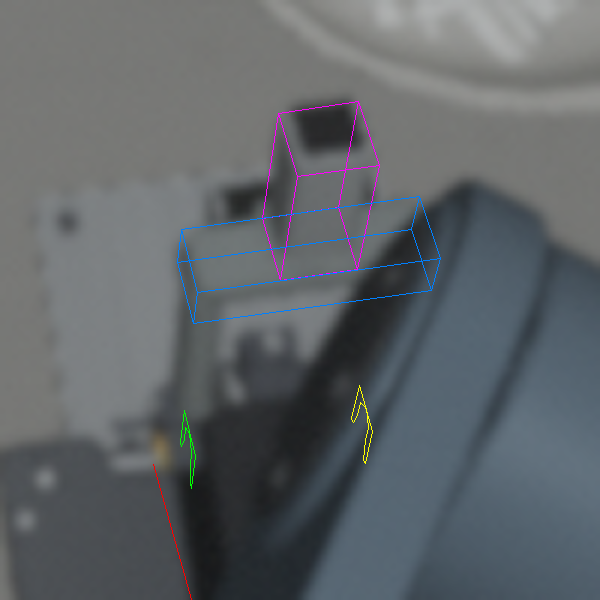

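Emit:
{"op": "send_rows", "data": {
  "moves": [
    [-0.23, -0.23, 0.5, 0, 0, 0, 1],
    [-0.23, -0.23, 0.9, 0, 0, 0, 1],
    [0, 0, 1, 0, 0, 0, 1],
    [0, 0, 1, 0, 0, 0, 1],
    [0, 0, 0.8, 0, 0, 0, 1],
    [0, 0, 0.5, 0, 0, 0, 1],
    [0, 0, 0.3, 0, 0, 0, 1],
    [0, 0, 0, 0, 0, 0, 1]
  ]
}}

```text
time_s: 23.0
position: [0.4645, -0.1063, 0.1999]
tcp_rot: [[0.987, 0.16, -0.003], [0.16, -0.987, 0.001], [-0.002, -0.001, -1.0]]
force: [-0.1, -0.5, -0.5]
opening: -0.001
```

```bash
python3 - <<'E'
from ov import *
s=vision.capture("side")
g=forkgroups((.5298,-.155,.098),9.2,28.6)
overlay(s,(200,70,330,200),5,[],"o14s")
E
```

```text
(no output)
```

View pics/o14s.png

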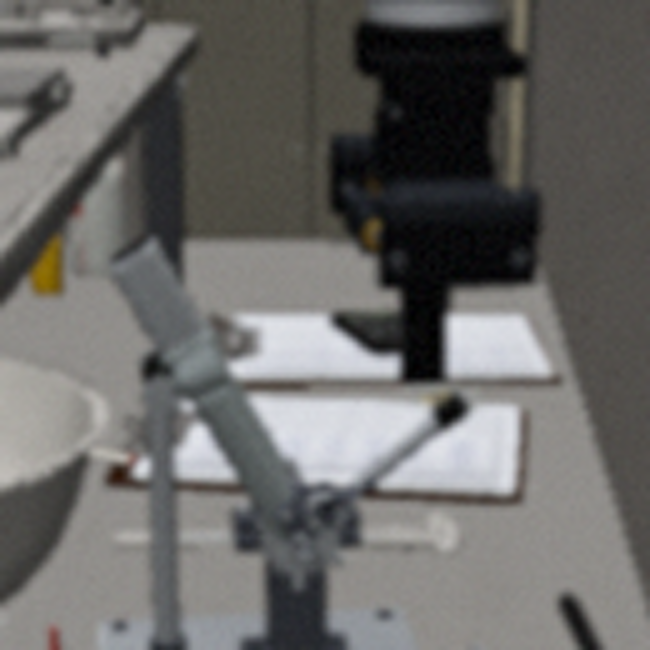

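Emit:
{"op": "send_rows", "data": {
  "moves": [
    [0.2, 0, 0.2, 0, 0, 0, 1],
    [0, 0, 0.25, 0, 0, 0, 1],
    [0, 0, 0.25, 0, 0, 0, 1],
    [0, 0, 0.25, 0, 0, 0, 1],
    [0, 0, 0.25, 0, 0, 0, 1],
    [0, 0, 0.25, 0, 0, 0, 1],
    [0, 0, 0.25, 0, 0, 0, 1],
    [0, 0, 0, 0, 0, 0, 1]
  ]
}}

```text
time_s: 24.05
position: [0.4692, -0.1054, 0.1572]
tcp_rot: [[0.987, 0.16, -0.003], [0.16, -0.987, 0.001], [-0.002, -0.001, -1.0]]
force: [-0.0, -0.5, 1.0]
opening: 0.005
```

```bash
python3 - <<'E'
from ov import *
s=vision.capture("side")
overlay(s,(200,70,330,200),5,[],"o15s")
E
```

```text
(no output)
```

View pics/o15s.png

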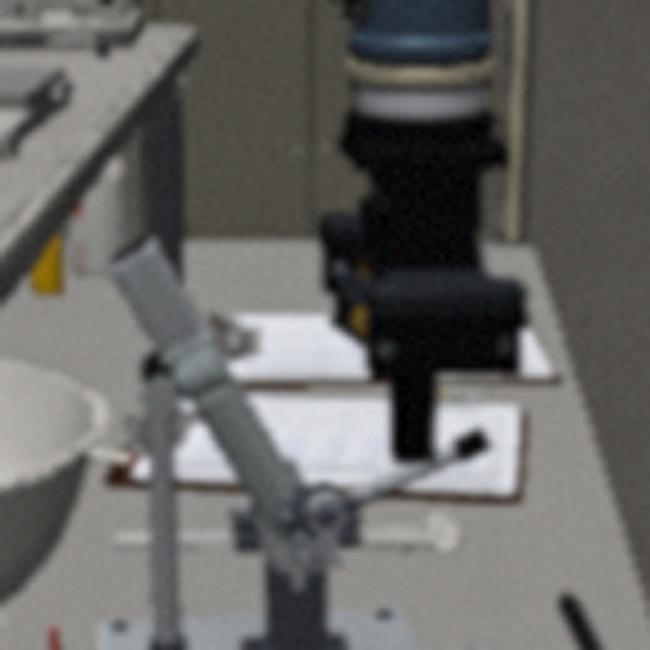

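Emit:
{"op": "send_rows", "data": {
  "moves": [
    [0, 0, 0.2, 0, 0, 0, 1],
    [0, 0, 0.25, 0, 0, 0, 1],
    [0, 0, 0.25, 0, 0, 0, 1],
    [0, 0, 0.25, 0, 0, 0, 1],
    [0, 0, 0.25, 0, 0, 0, 1],
    [0, 0, 0.25, 0, 0, 0, 1],
    [0, 0, 0.25, 0, 0, 0, 1],
    [0, 0, 0.25, 0, 0, 0, 1],
    [0, 0, 0.25, 0, 0, 0, 1],
    [0, 0, 0.2, 0, 0, 0, 1],
    [0, 0, 0, 0, 0, 0, 1]
  ]
}}

```text
time_s: 25.48
position: [0.469, -0.1053, 0.0973]
tcp_rot: [[0.987, 0.16, -0.003], [0.16, -0.987, 0.001], [-0.003, -0.001, -1.0]]
force: [-0.1, -0.2, -0.3]
opening: 0.005
```

```bash
python3 - <<'E'
from ov import *
s=vision.capture("side")
overlay(s,(200,90,330,220),5,[(forkpts((.5298,-.155,.098),9.2,28.6,[(-22,56,22),(-22,56,-73)]),(0,0,255))],"o16s")
E
```

```text
(no output)
```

View pics/o16s.png

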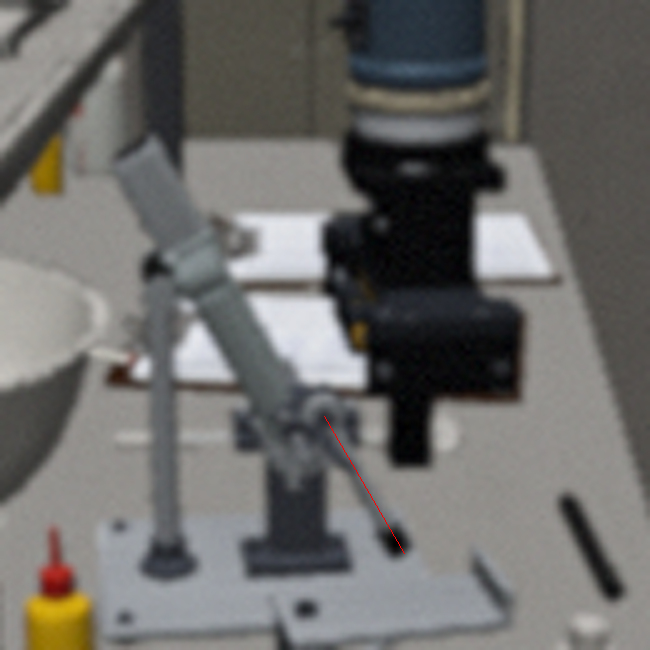

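Emit:
{"op": "send_rows", "data": {
  "moves": [
    [0, 0, -0.4, 0, 0, 0, 1],
    [0, 0, -0.8, 0, 0, 0, 1],
    [0, 0, -1, 0, 0, 0, 0],
    [0, 0, -1, 0, 0, 0, -1],
    [0, 0, -1, 0, 0, 0, -1],
    [0, 0, -1, 0, 0, 0, -1],
    [0, 0, -1, 0, 0, 0, -1],
    [0, 0, -1, 0, 0, 0, -1],
    [0, 0, -1, 0, 0, 0, -1],
    [0, 0, -0.8, 0, 0, 0, -1],
    [0, 0, -0.4, 0, 0, 0, -1]
  ]
}}

```text
time_s: 26.9
position: [0.4699, -0.1056, 0.3346]
tcp_rot: [[0.987, 0.16, 0.001], [0.16, -0.987, -0.001], [0.001, 0.001, -1.0]]
force: [-0.3, -1.1, 0.4]
opening: 0.946
```

```bash
python3 - <<'E'
from ov import *
M=frame(9.2,-9.1); P=np.array([.608,-.1432,.2180]); d,w=go(P+[0,0,.105],M)
print(status.read_state()["opening"])
E
```

```text
total shift (start-tool axes)  [5.21 2.37 0.47] turn [ 0.006 -0.914  0.003]
0.9464694999209935
```

Emit:
{"op": "send_rows", "data": {
  "moves": [
    [0.4, 0.2, 0, 0, 0, 0, -1],
    [0.8, 0.4, 0, 0, 0, 0, -1],
    [1, 0.5, 0, 0, 0, 0, -1],
    [1, 0.5, 0.1, 0, 0, 0, -1],
    [1, 0.4, 0.2, 0, 0, 0, -1],
    [0.7, 0.27, 0.17, 0, 0, 0, -1],
    [0.3, 0.1, 0, 0, -0.3, 0, -1],
    [0, 0, 0, 0, -0.3, 0, -1],
    [0, 0, 0, 0, -0.3, 0, -1],
    [0, 0, 0, 0, 0, 0, -1]
  ]
}}

```text
time_s: 28.15
position: [0.6082, -0.143, 0.3185]
tcp_rot: [[0.974, 0.161, -0.158], [0.159, -0.987, -0.024], [-0.16, -0.002, -0.987]]
force: [0.1, 0.2, 0.1]
opening: 1.0
```

```bash
python3 - <<'E'
from ov import *
M=frame(9.2,-9.1); P=np.array([.608,-.1432,.2180]); go(P,M)
s=vision.capture("side")
overlay(s,(200,70,330,200),5,[],"o17s")
E
```

```text
total shift (start-tool axes)  [0.636 0.015 3.971] turn [-0.011  0.011  0.008]
```

View pics/o17s.png

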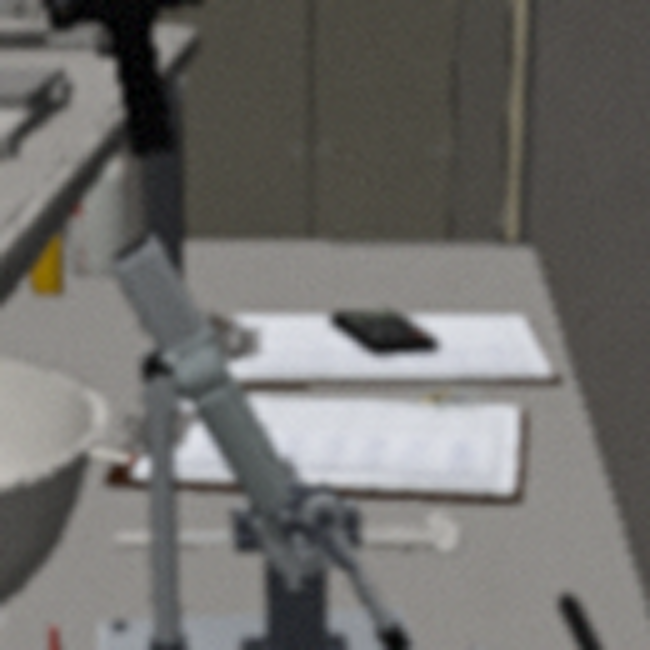

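Emit:
{"op": "send_rows", "data": {
  "moves": [
    [0.06, 0, 0.4, 0, 0, 0, -1],
    [0.11, 0, 0.7, 0, 0, 0, -1],
    [0.13, 0, 0.8, 0, 0, 0, -1],
    [0.13, 0, 0.8, 0, 0, 0, -1],
    [0.11, 0, 0.67, 0, 0, 0, -1],
    [0.06, 0, 0.4, 0, 0, 0, -1],
    [0.03, 0.01, 0.2, 0, 0, 0, -1],
    [0, 0, 0, 0, 0, 0, 0]
  ]
}}

```text
time_s: 29.2
position: [0.6075, -0.1435, 0.2202]
tcp_rot: [[0.975, 0.16, -0.156], [0.158, -0.987, -0.025], [-0.158, -0.001, -0.987]]
force: [-0.9, -0.4, 0.2]
opening: 0.953
```

Emit:
{"op": "send_rows", "data": {
  "moves": [
    [0, 0, 0, 0, 0, 0, 1],
    [0, 0, 0, 0, 0, 0, 1],
    [0, 0, 0, 0, 0, 0, 1],
    [0, 0, 0, 0, 0, 0, 1],
    [0, 0, 0, 0, 0, 0, 1],
    [0, 0, 0, 0, 0, 0, 1],
    [0, 0, 0, 0, 0, 0, 1]
  ]
}}

```text
time_s: 30.08
position: [0.6075, -0.1434, 0.2202]
tcp_rot: [[0.975, 0.161, -0.156], [0.159, -0.987, -0.025], [-0.158, -0.001, -0.987]]
force: [0.7, 0.7, -0.0]
opening: 0.32
```

```bash
python3 - <<'E'
from ov import *
s=vision.capture("side")
overlay(s,(200,70,330,200),5,forkgroups((.5298,-.155,.098),9.2,28.6),"o18s")
st=status.read_state();M=st["tcp_rot"];A=np.array((.531,-.155,.097)); v=M.T@(st["position"]-A);print("v",v,st["opening"])
E
```

```text
v [ 0.057  0.001 -0.134] 0.31618167438402306
```

View pics/o18s.png

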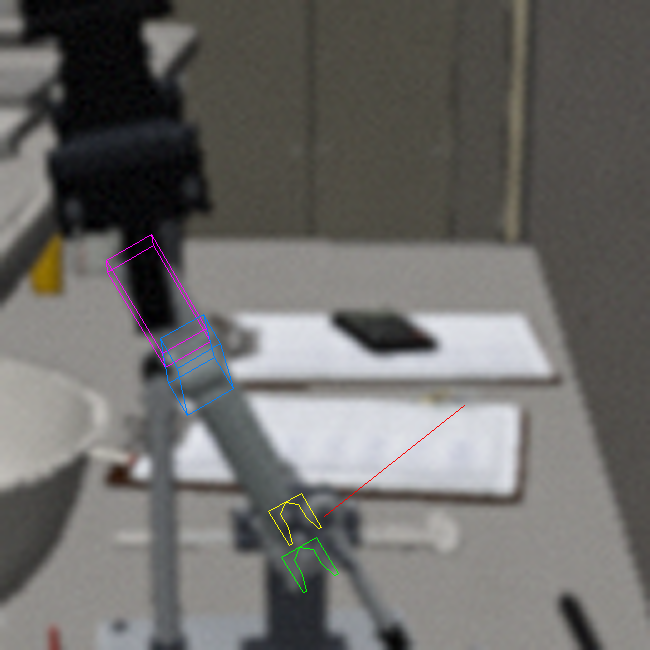

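Emit:
{"op": "send_rows", "data": {
  "moves": [
    [-0.14, 0, -0.04, 0, 0.14, 0, 1],
    [-0.27, 0, -0.1, 0, 0.29, 0, 1],
    [-0.27, 0, -0.1, 0, 0.29, 0, 1],
    [-0.27, 0, -0.1, 0, 0.29, 0, 1],
    [-0.27, 0, -0.1, 0, 0.29, 0, 1],
    [-0.14, 0, -0.04, 0, 0.14, 0, 1],
    [0, 0, 0, 0, 0, 0, 1]
  ]
}}

```text
time_s: 31.0
position: [0.5751, -0.1488, 0.235]
tcp_rot: [[0.983, 0.159, 0.094], [0.159, -0.987, 0.015], [0.095, -0.0, -0.995]]
force: [2.2, 1.3, 3.2]
opening: 0.321
```

Emit:
{"op": "send_rows", "data": {
  "moves": [
    [-0.14, 0, -0.05, 0, 0.14, 0, 1],
    [-0.27, 0, -0.1, 0, 0.29, 0, 1],
    [-0.27, 0, -0.1, 0, 0.29, 0, 1],
    [-0.27, 0, -0.1, 0, 0.29, 0, 1],
    [-0.24, 0, -0.09, 0, 0.26, 0, 1],
    [-0.12, 0, -0.05, 0, 0.13, 0, 1],
    [0, 0, 0, 0, 0, 0, 1],
    [0, 0, 0, 0, 0, 0, 1]
  ]
}}

```text
time_s: 32.0
position: [0.5414, -0.1544, 0.2411]
tcp_rot: [[0.931, 0.161, 0.328], [0.151, -0.987, 0.053], [0.332, -0.0, -0.943]]
force: [-0.7, 1.9, 9.1]
opening: 0.322
```

```bash
python3 - <<'E'
from ov import *
s=vision.capture("side")
print(status.read_state()["force"])
overlay(s,(210,90,310,220),6,[],"o19raw")
overlay(s,(210,90,310,220),6,forkgroups((.5298,-.155,.097),9.2,0)+[(forkpts((.5298,-.155,.097),9.2,0,[(-22,56,22),(-22,56,-73)]),(0,0,255))],"o19s")
q=fixcloud(s)
# lean from near blade outer face edges: x centre vs z
for v in range(135,172,3):
    r=q[v,245:275]; m=(abs(r[:,1]-44)<5)
    if m.sum()>2: print(v,m.sum(),np.round([r[m,0].min(),r[m,0].max(),r[m,0].mean(),r[m,2].mean()],1))
prow(q,range(172,190,2),252,270)
E
```

```text
[-1.128  0.788  8.765]
138 9 [-12.    9.   -1.4 220.2]
141 10 [-14.9   9.   -2.5 212.4]
144 8 [-12.2   6.5  -2.8 203.7]
147 8 [-12.3   6.4  -2.7 195.8]
150 8 [-12.2   6.6  -2.7 187.5]
153 8 [-12.4   6.5  -2.6 179.3]
156 8 [-12.4   6.6  -2.7 170.9]
159 8 [-12.2   6.3  -2.7 162.4]
162 7 [ -9.6   6.4  -1.4 153.9]
165 7 [-12.6   4.   -3.9 145.8]
168 8 [-12.6   6.4  -2.7 137. ]
171 5 [-33.3   6.5  -4.4 128.9]
172 16,0,110 15,11,114 12,14,115 12,38,124 9,35,123 7,40,125 4,42,126 1,42,125 0,52,129 -3,54,130 -6,51,128 -8,54,129 -11,53,129 -12,62,132 -16,54,129 -19,53,129 -21,58,130 -23,63,132
174 18,12,109 15,19,112 13,19,111 12,36,118 9,35,117 6,38,118 4,43,120 1,42,120 0,50,122 -3,54,124 -6,51,123 -9,51,122 -11,50,122 -11,70,130 -14,69,129 -18,60,126 -21,60,125 -23,64,127
176 18,13,103 15,16,104 13,22,106 12,36,112 9,36,112 6,39,113 4,41,114 1,43,114 0,51,117 -3,50,117 -6,48,116 -9,50,116 -12,48,116 -14,51,116 -15,67,123 -17,69,123 -20,63,121 -23,62,121
178 18,17,99 16,22,101 13,17,99 12,36,106 9,33,105 6,36,106 3,33,104 0,33,104 -1,49,110 -3,52,112 -5,55,113 -9,49,110 -11,49,110 -14,49,110 -14,68,117 -17,69,117 -20,67,117 -24,60,114
180 18,11,90 16,20,94 13,17,93 11,33,99 9,34,99 6,36,100 3,29,97 1,41,102 -1,47,104 -3,49,104 -6,47,104 -10,40,101 -13,36,99 -16,38,99 -21,18,91 -17,69,112 -20,64,110 -22,68,111
182 . 13,-3,78 13,22,88 12,37,95 9,36,94 6,36,94 1,18,86 -1,18,86 -1,47,98 -3,48,98 -6,48,98 -11,32,92 -13,35,93 -16,34,92 . -17,68,106 . -23,68,106
184 . 13,-5,71 12,8,77 12,35,88 9,35,88 6,38,89 2,22,82 -1,20,81 -4,20,81 -7,16,79 -10,20,80 -10,37,87 -13,38,88 -16,37,87 . . -20,68,100 -23,64,98
186 . 13,-7,64 12,12,72 12,36,82 9,39,83 4,12,72 1,12,72 -2,11,71 -5,9,70 -8,10,70 -11,11,70 -14,11,70 -13,39,82 -19,11,70 . . -21,59,90 -22,70,95
188 . 13,-7,58 12,10,65 9,12,66 6,11,65 4,14,66 0,7,63 -3,8,63 -5,14,66 -8,12,65 -11,11,64 -14,12,65 -17,11,64 -20,7,62 . -19,55,83 -21,61,85 -24,60,85
```

View pics/o19s.png

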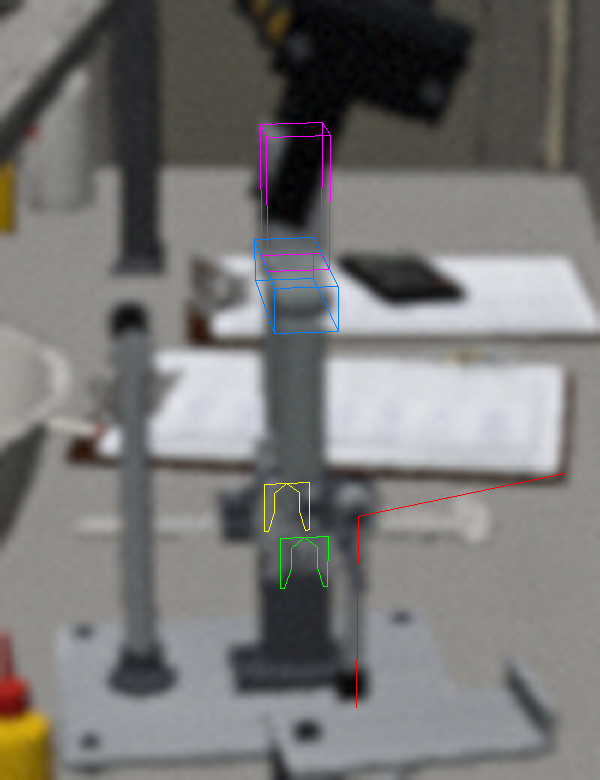

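View pics/o19raw.png

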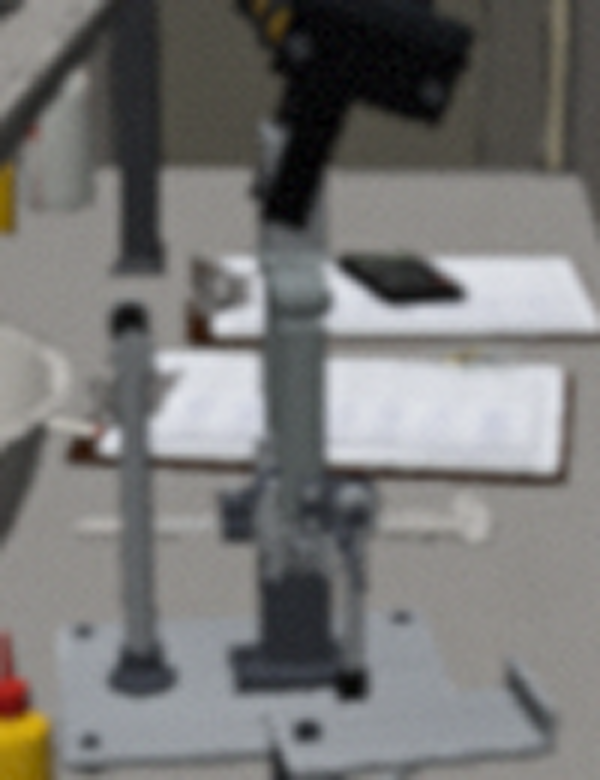

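```bash
python3 - <<'E'
from ov import *
st=status.read_state();print(st["time_s"],st["force"],st["opening"])
print(bot.hand_in())
E
```

```text
32.05 [-1.128  0.788  8.765] 0.31852748513457607
the job is handed in; nothing more can be done
None
```

The job is handed in at 32 s of the 70 s limit. The stub is seated on the grey fixture's axle and held upright by its stem, and the side stand is down.

- **Sequence:** I lifted the stub straight up over the hanger, without drawing it out along the arm, and lowered both dropouts onto the axle with the stand folded. I leaned it on the padded rest, let go, and pushed the leg down until it snapped over. Then I gripped the stem again and turned the stub upright.
- **Seating:** Contact came at tool height 0.2407 m, against 0.241 m expected. Another 1.5 mm of push moved it only 0.2 mm, and the force rose to about 11 N. The near dropout and the axle end matched in depth. I could not see the far dropout directly and infer it from the stub standing level.
- **Stand:** After the snap, the leg in the side picture lay on the line predicted for its stop, within about 1–2 pixels. It still hangs straight down with the stub upright.
- **Upright hold:** The hand angle gives a lean of about 0.3°, and the blade edges are vertical to within about 2°, which is the picture's limit. The stub is well clear of the rest, pressed down with about 9 N, and still gripped.
- **Disagreements:** The side and top cameras differed by up to about 5 mm on the stub's position before seating. I aligned it using the side camera's depth readings.
- **Not measured:** I did not measure the 12 mm gap under the foot, and I did not check the gauges and bottle again at the end. The arm made no contact near any of them.

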